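Scrub out the lidded jar with the long brush

ROBOT

A 6-joint arm with a two-finger parallel gripper is mounted at the origin on the work surface. World frame = base frame: x ahead of the robot, y to its left, z up, the work surface at z = 0. Lengths are in m, angles in rad, forces in N, time in s.
With the tool pointing down it reaches from about 0.3 to 0.95 m from the base axis. Payload 3.1 kg.
Tool frame: the origin (TCP) lies between the finger pads; the fingertips stand 17 mm ahead of it and the grasp point (between the pads) lies 2 mm behind it; y points along the fingers, z is the direction in which the jaws open and shut, and the axes are right-handed (so a half turn about y gives the same grasp; the last joint's range is limited). The gripper opens to 85 mm and grips with 20 to 120 N. Pads are 22 mm wide; open, the fingers measure 114 mm over their backs; the gripper's body (76 mm by 85 mm) begins 54 mm behind the grasp point. The pads swing forward as they close: fully open they stand 13 mm farther back than shut.
Start: joints at [-1.374, 0.308, 1.634, -0, 1.2, -0.07], TCP at [0.165, -0.603, 0.248] pointing down, gripper open.
Joint ranges: [-3.06, 3.06], [-0.79, 1.96], [0.05, 2.63], [-1.19, 4.34], [0.05, 2.64], [-2.94, 2.94]. Speed limits (rad/s): [2.79, 2.79, 3.14, 3.14, 3.14, 3.14].

INTERFACE

Orientations are given as [roll, pitch, yaw] about the fixed x, y, z axes, in that order (R = Rz(yaw) Ry(pitch) Rx(roll)).
In Python, from rig import get_obs, camera, finish_job gives the robot as it stands.
- The arm moves only by the tool play_rows, never from a script. Its argument "commands" is a list of rows, each a list of 7 numbers: the shift along the tool's x, y, z in cm, then the turn, a rotation vector about the tool's x, y, z in rad, then the finger opening in cm, from 0 to 8.54. In form: [[dx, dy, dz, ax, ay, az, fingers], ...]. A call has 1 to 20 rows; each row is the pose to reach, as a shift and turn from the pose commanded when the call began, along the tool's axes at that moment; what a row does not reach only later rows make up. A row lasts 1/10 s, in which the tool goes at most 50 mm and 8.59 degrees, less where a joint would pass 70% of its speed; a pose out of reach is approached as far as the arm can. A call with a gripper value outside its range is refused whole. The fingers move at their own pace and stop on an object; "squeeze" is the grip in N (left out, the last holds). Time passes only in rows, so rows that repeat a pose let the fingers close. It gives the time, the measured TCP pose, the force and the opening at its end, in the units of the state.
- get_obs(): the state, without advancing time (a new reading comes with each control period).
- camera(name): name is "scene" or "top" or "wrist"; returns a dict with "image" (400x640x3 uint8, red, green, blue), "fov_y" (degrees; the focal length in pixels is half the picture's height over the tangent of half this angle, whatever the lens; pixels are square), "cx", "cy" (the principal point, pixels), "k1" (the pictures are not rectified: a ray, as slopes to the right and down, at radius r is drawn at 1 + k1 r^2 times it, then the intrinsics apply), "cam_to_world" (4x4, takes a point from camera to world coordinates). Camera axes: x right, y down, z forward; pixel columns grow to the right and rows downward; lengths in m; the calibration is good to about 2 mm. A picture is of the moment at which its call begins. There is no depth.
- finish_job(): hands the job in, once; it reports no verdict.
The state is a dict: "time": time; "joint_pos": joint angles; "qd": joint speeds; "joint_torque": joint torques, N m; "eef_pos": TCP position; "tcp_rot": TCP orientation; "force": force on the tool from outside, world axes, zero at the start; "moment": the same for the moment, N m; "width": finger opening in m.
Only numpy, scipy, OpenCV 4.12 (cv2) and the standard library are available. Lean on these libraries where they do the work, as an engineer would, in place of code of your own. Each camera call takes 0.05 s, during which the arm holds its last target.

TASK

Clean out the glass jar: lift off its lid by the knob and set it on the flat tile, then take the long brush from its hanger and scrub the jar with three full strokes, each going gently down to the jar's floor and back up until the bristles are at least half out of the mouth. Then hang the brush back upright in the hanger by its collar, and lastly put the lid back on the jar so that it sits flat. Keep the jar upright about where it stands and do not disturb the other glassware.

Things in the scene. Friction and masses are not known exactly. Their poses are not given: they have to be found in the camera images.
- jar: Loose upright jar of amber glass, 74 mm outside diameter, 120 mm tall, straight walls 5 mm thick (64 mm bore), floor 6 mm thick, 0.45 kg. Origin: centre of its underside, z up. It stands on the bench, closed by the lid at the start.
- lid: Loose black lid, 0.12 kg. Origin: centre of the disc's underside, z up. Disc 82 mm diameter, z = 0 to 6 mm; upright round knob 22 mm diameter, z = 6 to 42 mm; below, a boss 54 mm diameter, z = -6 to 0, drops loosely into the jar's mouth. On the jar its origin is 120 mm above the jar's; set down on the tile, the boss stands on it and the origin is 6 mm above the tile's top.
- brush: Loose upright brush 200 mm long, 0.1 kg. Origin: centre of its lower, bristle end; z up along it. z = 0 to 85 mm: white bristles, 60 mm across with soft tips that give way freely, firm core 40 mm across; 85 to 125: steel stem, 8 mm diameter; 125 to 131: grey collar disc, 32 mm diameter; 131 to 200: round wooden handle, 18 mm diameter (grasp from above, clear of the collar).
- brush_tip (a point): Centre of the brush's lower (bristle) end; same point as the brush's origin.
- brush_collar (a point): Centre of the underside of the brush's collar, 125 mm up from the bristle end.
- hanger: Fixed steel brush hanger. Origin: on the bench below the hanging place. Base plate 10 mm thick, 110 mm wide, x = -45 to 85 mm. Post 38 mm wide at x = 58 to 70 mm; from its top a level fork of two tines runs to -x, open at its end x = -35 mm. Tines 10 mm wide, 7 mm thick, tops at z = 155 mm, slot 18 mm wide along x at y = 0; a 4 mm high lip on each tine's last 5 mm.
- hanger_slot (a point): Hanging place: mid-slot at the level of the tines' tops, axes as the hanger's. The stem stands in the slot, the collar's underside rests on the tines here (start: up to 15 mm further along x or 5 mm before). Take the brush out by raising it over the lips and moving it along the hanger's -x, and return it in reverse; the bristles do not pass through the slot.
- tile: Fixed flat square white tile, 120 x 120 x 6 mm, lying on the bench. Origin: centre of its underside; top at z = 6 mm. The hanger and the tile lie on opposite sides of the jar, either way round.
- reagent: Bystander: closed amber bottle, 86 mm diameter, about 170 mm tall, off to the robot's right. Origin: centre of its underside.
- vial_block: Bystander: white block 60 x 160 mm, 50 mm tall, holding four capped vials (tops at 87 mm), beyond the jar. Origin: centre of its underside.
- beaker: Bystander: empty clear beaker, 80 mm rim diameter, 85 mm tall, off to the robot's left. Origin: centre of its underside.
- jar_mouth (a point): Centre of the jar's mouth, level with its rim, 120 mm above its underside.
There are look-alikes about, which are no part of the job. Leave any blue or purple look-alike of the brush alone.

How it is judged:
By the outcome, as a careful person would: the job done as asked, in the order asked, and still so for the second after the job is handed in, with the robot touching nothing.
It also fails if it takes over 72 s, if anything falls off the work surface, if the arm or the gripper's body presses on something with over 40 N, if the wrist force passes 120 N, or if a joint passes its speed limit or range.

## Working session

There is one attempt and no reset: what is moved stays moved. The work goes in short steps, Python scripts to look and compute and a tool call to move; the robot and the scene stay as the last step left them, time stands still between calls to the robot, and variables do not carry over. Pictures are saved under pics/ and viewed, and the job is handed in when it is done.

Besides the shell and the picture viewer there is one more tool, called after ">>>" as a command line: name --pt "numbers of a row" for each row, then --argument value for the rest. play_rows: Moves the arm, as the interface text tells. Its arguments: {"type":"object","properties":{"commands":{"type":"array","items":{"type":"array","items":{"type":"number"}}},"squeeze":{"type":"number"}},"required":["commands"]}

```bash
mkdir -p pics; ls; cat > h.py <<'E'
import numpy as np, cv2
from rig import get_obs, camera
from scipy.spatial.transform import Rotation as R
def f_of(c): return c["image"].shape[0]/2/np.tan(np.radians(c["fov_y"])/2)
def KD(c):
    f=f_of(c); return np.array([[f,0,c["cx"]],[0,f,c["cy"]],[0,0,1.]]), np.array([c["k1"],0,0,0,0.])
def ray(c,uv):
    K,D=KD(c); p=cv2.undistortPointsIter(np.array([[uv]],float),K,D,None,None,(3,100,1e-10))[0,0]
    T=np.array(c["cam_to_world"]); d=T[:3,:3]@np.array([p[0],p[1],1.]); return T[:3,3],d/np.linalg.norm(d)
def onz(c,uv,z):
    o,d=ray(c,uv); return o+d*(z-o[2])/d[2]
def proj(c,P):
    K,D=KD(c); T=np.linalg.inv(np.array(c["cam_to_world"]))
    return cv2.projectPoints(np.array(P,float).reshape(-1,3),cv2.Rodrigues(T[:3,:3])[0],T[:3,3],K,D)[0].reshape(-1,2)
def tri(*cu):
    A=np.zeros((3,3));b=np.zeros(3)
    for c,uv in cu:
        o,d=ray(c,uv);M=np.eye(3)-np.outer(d,d);A+=M;b+=M@o
    p=np.linalg.solve(A,b)
    return p,[float(np.linalg.norm(np.cross(d,p-o))) for o,d in (ray(c,uv) for c,uv in cu)]
def save(c,n,crop=None,s=1):
    im=c["image"][:,:,::-1]
    if crop: im=im[crop[1]:crop[3],crop[0]:crop[2]]
    cv2.imwrite("pics/"+n,cv2.resize(im,None,fx=s,fy=s,interpolation=cv2.INTER_CUBIC))
def st():
    o=get_obs(); print({k:np.round(o[k],4).tolist() for k in o}); return o
E
python3 - <<'E'
from h import *
import pickle
st()
cs={}
for n in ("scene","top","wrist"):
    c=camera(n); cs[n]=c; save(c,n+"0.png"); print(n,c["fov_y"],c["cx"],c["cy"],c["k1"],np.round(c["cam_to_world"],3).tolist())
pickle.dump(cs,open("c0.pkl","wb"))
E
```

```text
pics
{'time': 0.0, 'joint_pos': [-1.3737, 0.309, 1.6352, -0.0, 1.1997, -0.0697], 'qd': [-0.0, -0.0004, 0.0015, -0.0004, -0.0008, -0.0013], 'joint_torque': [-0.0004, -41.5251, -27.6663, -0.0002, 0.0101, 0.0], 'eef_pos': [0.1646, -0.6021, 0.2471], 'tcp_rot': [-1.5731, 0.0001, -2.8747], 'force': [-0.7732, -0.2722, -0.382], 'moment': [-0.0026, -0.0415, -0.0295], 'width': 0.0857}
scene 54.541689795912525 318.452868487916 200.52014988149452 0.021892693321418168 [[0.819, 0.461, -0.342, 1.087], [0.574, -0.664, 0.478, -0.588], [-0.007, -0.588, -0.809, 1.138], [0.0, 0.0, 0.0, 1.0]]
top 52.58752997306186 317.30484892053977 194.01945622027978 -0.03743950142335244 [[0.004, -0.993, 0.115, 0.483], [-1.0, -0.005, -0.011, 0.023], [0.011, -0.115, -0.993, 1.43], [0.0, 0.0, 0.0, 1.0]]
wrist 59.996611508740465 317.6278408355111 198.9367562264327 -0.033156092085021176 [[0.264, -0.924, -0.278, 0.236], [-0.965, -0.253, -0.074, -0.584], [-0.002, 0.287, -0.958, 0.372], [0.0, 0.0, 0.0, 1.0]]
```

View pics/scene0.png

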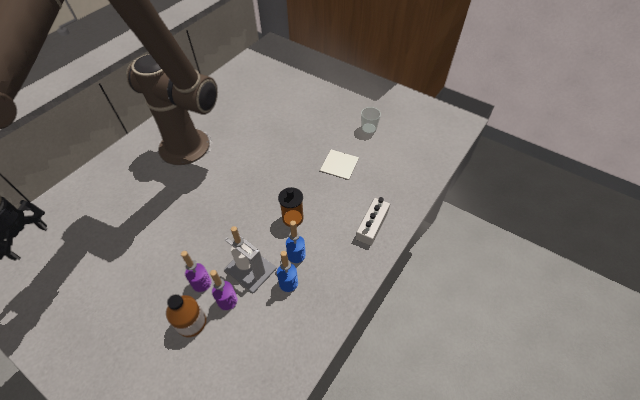

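View pics/top0.png

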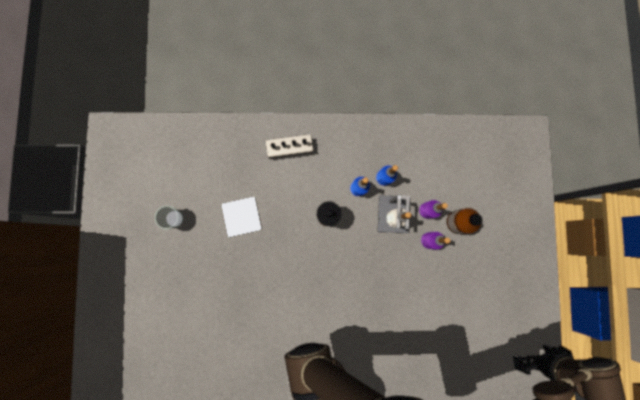

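View pics/wrist0.png

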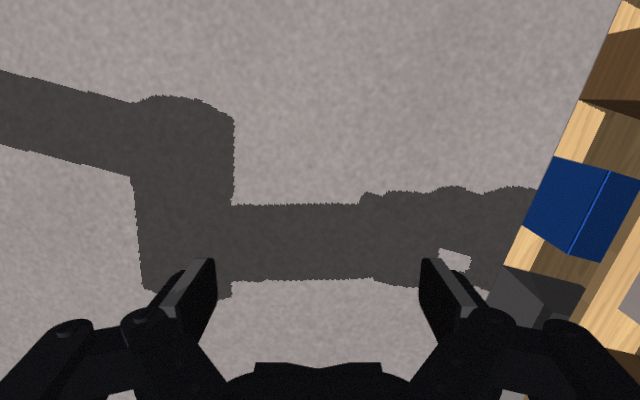

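```bash
python3 - <<'E'
from h import *
import pickle
cs=pickle.load(open("c0.pkl","rb"))
save(cs["scene"],"s1.png",(170,160,340,350),4)
save(cs["top"],"t1.png",(300,140,500,270),4)
E
```

```text
(no output)
```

View pics/s1.png

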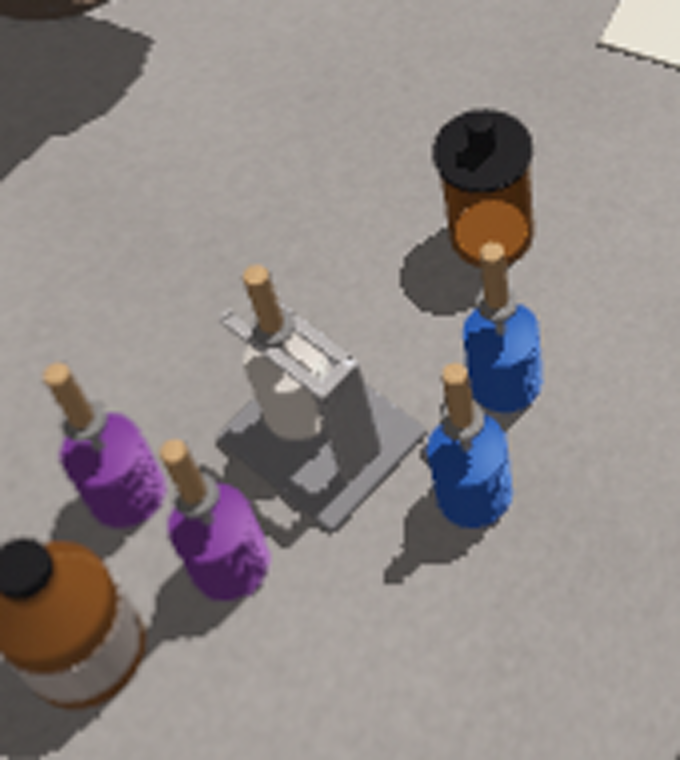

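View pics/t1.png

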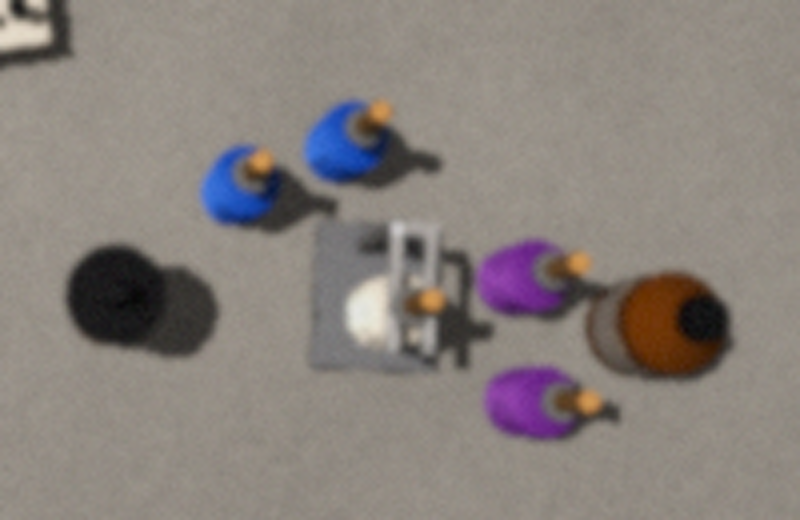

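```bash
python3 - <<'E'
from h import *
import pickle
cs=pickle.load(open("c0.pkl","rb"))
s,t=cs["scene"],cs["top"]
S=lambda x,y:(170+(x+.5)/4-.5,160+(y+.5)/4-.5)
T=lambda x,y:(300+(x+.5)/4-.5,140+(y+.5)/4-.5)
def p(n,a): print(n,np.round(a,4))
p("handle top",tri((s,S(257,272)),(t,T(433,300)))[0])
p("lid disc",tri((s,S(483,150)),(t,T(117,296)))[0])
p("blue1",tri((s,S(493,251)),(t,T(261,160)))[0])
p("blue2",tri((s,S(455,373)),(t,T(380,112)))[0])
p("pur1",tri((s,S(57,373)),(t,T(590,402)))[0])
p("pur2",tri((s,S(175,450)),(t,T(580,264)))[0])
for q in [(239,194)]: pass
# tile
im=t["image"].astype(int); m=((im.min(2)>190)&(np.ptp(im,axis=2)<40)).astype(np.uint8)
n,l,stt,ce=cv2.connectedComponentsWithStats(m)
for i in range(1,n):
    if stt[i,4]>300:
        cn=cv2.findContours((l==i).astype(np.uint8),0,2)[0][0]; r=cv2.minAreaRect(cn); print(r)
        print([np.round(onz(t,u,.006),4).tolist() for u in cv2.boxPoints(r)], onz(t,ce[i],.006))
# hanger tines in top: corners z=.155
for u in [(390,222),(440,224),(437,353),(385,352)]: p("tine",onz(t,T(*u),.155))
for u in [(220,318),(350,358)]: p("s tine",onz(s,S(*u),.155))
E
```

```text
handle top [ 0.5628 -0.2594  0.2289]
lid disc [ 0.5723 -0.0278  0.1207]
blue1 [ 0.6721 -0.1366  0.196 ]
blue2 [ 0.7105 -0.2299  0.1949]
pur1 [ 0.4873 -0.386   0.1968]
pur2 [ 0.5932 -0.3818  0.1957]
((240.86537170410156, 216.32691955566406), (34.3203239440918, 33.73197555541992), 78.69007110595703)
[[0.6157, 0.3482, 0.006], [0.6398, 0.2318, 0.006], [0.5213, 0.2057, 0.006], [0.4976, 0.321, 0.006]] [0.56848093 0.27679179 0.006     ]
tine [ 0.6291 -0.2444  0.155 ]
tine [ 0.6277 -0.2844  0.155 ]
tine [ 0.5253 -0.2797  0.155 ]
tine [ 0.5259 -0.2385  0.155 ]
s tine [ 0.5254 -0.277   0.155 ]
s tine [ 0.6251 -0.2482  0.155 ]
```

```bash
cat >> h.py <<'E'
def to(p,yaw=None,o=None):
    o=o or get_obs(); e=np.array(o["eef_pos"]); R0=R.from_euler("xyz",o["tcp_rot"])
    d=R0.inv().apply(np.array(p)-e)*100
    tgt=R.from_euler("xyz",[-np.pi/2,0,o["tcp_rot"][2] if yaw is None else yaw])
    rv=(R0.inv()*tgt).as_rotvec()
    print("to",np.round(p,4),"cm",np.round(d,2),"rv",np.round(rv,4))
E
python3 - <<'E'
from h import *
to((.54,-.16,.38),-1.5708)
E
```

```text
to [ 0.54 -0.16  0.38] cm [-47.87 -13.2  -32.79] rv [ 1.500e-03 -1.304e+00 -1.300e-03]
```

>>> play_rows --pt "0 -5 -2 0 0 0 8.5" --pt "-47.9 -13.2 -32.8 0 -1.304 0 8.5" --pt "-47.9 -13.2 -32.8 0 -1.304 0 8.5" --pt "-47.9 -13.2 -32.8 0 -1.304 0 8.5" --pt "-47.9 -13.2 -32.8 0 -1.304 0 8.5" --pt "-47.9 -13.2 -32.8 0 -1.304 0 8.5" --pt "-47.9 -13.2 -32.8 0 -1.304 0 8.5" --pt "-47.9 -13.2 -32.8 0 -1.304 0 8.5" --pt "-47.9 -13.2 -32.8 0 -1.304 0 8.5" --pt "-47.9 -13.2 -32.8 0 -1.304 0 8.5" --pt "-47.9 -13.2 -32.8 0 -1.304 0 8.5" --pt "-47.9 -13.2 -32.8 0 -1.304 0 8.5" --pt "-47.9 -13.2 -32.8 0 -1.304 0 8.5" --pt "-47.9 -13.2 -32.8 0 -1.304 0 8.5" --pt "-47.9 -13.2 -32.8 0 -1.304 0 8.5"

```text
time: 1.65
eef_pos: [0.5401, -0.1599, 0.3797]
tcp_rot: [-1.572, -0.0, -1.569]
force: [-0.0, 0.3, -0.3]
width: 0.0848
```

```bash
python3 - <<'E'
from h import *
import pickle
st()
c=camera("wrist"); save(c,"w1.png"); pickle.dump(c,open("w1.pkl","wb"));print(np.round(c["cam_to_world"],3).tolist())
E
```

```text
{'time': 1.65, 'joint_pos': [-0.3646, 0.0971, 1.6221, -0.0008, 1.4237, -0.366], 'qd': [-0.0337, -0.0067, 0.0173, -0.0036, 0.002, 0.0004], 'joint_torque': [0.8754, -34.4119, -30.3629, 0.0921, -0.0301, 0.0093], 'eef_pos': [0.5401, -0.1599, 0.3797], 'tcp_rot': [-1.5723, -0.0003, -1.5693], 'force': [-0.0133, 0.3212, -0.313], 'moment': [-0.0592, -0.011, -0.0113], 'width': 0.0848}
[[1.0, 0.002, -0.001, 0.541], [0.001, -0.958, -0.287, -0.087], [-0.002, 0.287, -0.958, 0.505], [0.0, 0.0, 0.0, 1.0]]
```

View pics/w1.png

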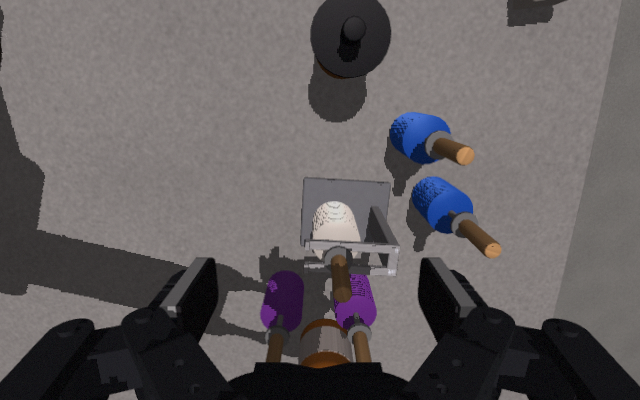

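```bash
python3 - <<'E'
from h import *
to((.572,-.03,.30),-1.5708)
E
```

```text
to [ 0.572 -0.03   0.3  ] cm [-13.05   7.95   3.25] rv [0.0017 0.0001 0.0003]
```

>>> play_rows --pt "-13 8 3.2 0 0 0 8.5" --pt "-13 8 3.2 0 0 0 8.5" --pt "-13 8 3.2 0 0 0 8.5" --pt "-13 8 3.2 0 0 0 8.5" --pt "-13 8 3.2 0 0 0 8.5"

```text
time: 2.2
eef_pos: [0.5711, -0.0305, 0.2987]
tcp_rot: [-1.574, -0.0, -1.57]
force: [0.6, 0.1, 0.1]
width: 0.0853
```

```bash
python3 - <<'E'
from h import *
import pickle
st()
c=camera("wrist"); save(c,"w2.png"); pickle.dump(c,open("w2.pkl","wb"))
E
```

```text
{'time': 2.2, 'joint_pos': [-0.1291, 0.1651, 1.7061, -0.0009, 1.2738, -0.1295], 'qd': [-0.0338, -0.0217, -0.04, -0.0149, 0.0033, -0.0057], 'joint_torque': [1.0642, -35.2459, -27.8703, 0.1488, -0.0001, 0.0436], 'eef_pos': [0.5711, -0.0305, 0.2987], 'tcp_rot': [-1.5743, -0.0004, -1.5701], 'force': [0.5648, 0.0525, 0.09], 'moment': [0.0064, 0.0257, 0.015], 'width': 0.0853}
```

View pics/w2.png

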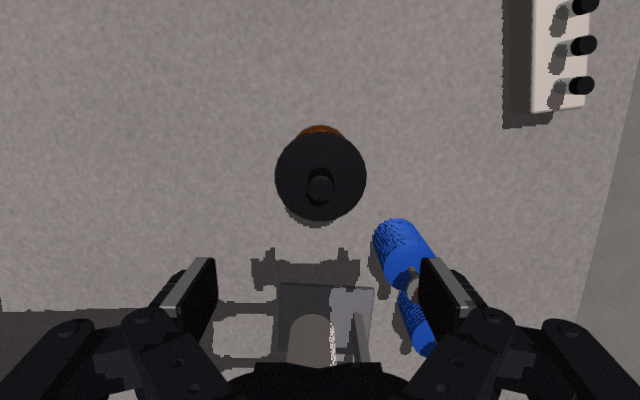

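```bash
python3 - <<'E'
from h import *
import pickle
w1=pickle.load(open("w1.pkl","rb"));w2=pickle.load(open("w2.pkl","rb"))
for n,c,b in (("w1",w1,(300,0,400,85)),("w2",w2,(265,128,375,228))):
    g=c["image"].max(2).astype(int); m=np.zeros_like(g,np.uint8); x0,y0,x1,y1=b
    m[y0:y1,x0:x1]=(g[y0:y1,x0:x1]<50)
    cn=max(cv2.findContours(m,0,1)[0],key=len); print(n,cv2.fitEllipse(cv2.convexHull(cn)),cv2.boundingRect(cn))
    im=c["image"][y0:y1,x0:x1,::-1]; im=np.clip(im.astype(float)*2.5,0,255).astype(np.uint8)
    cv2.imwrite(f"pics/{n}lid.png",cv2.resize(im,None,fx=5,fy=5,interpolation=cv2.INTER_CUBIC))
save(w1,"w1h.png",(290,165,410,315),4)
E
```

```text
w1 ((349.76495361328125, 35.982810974121094), (78.9050521850586, 86.35441589355469), 23.00297737121582) (311, 0, 80, 79)
w2 ((320.1170349121094, 176.2577362060547), (90.47486114501953, 90.9140625), 75.66447448730469) (275, 132, 92, 90)
```

View pics/w1lid.png

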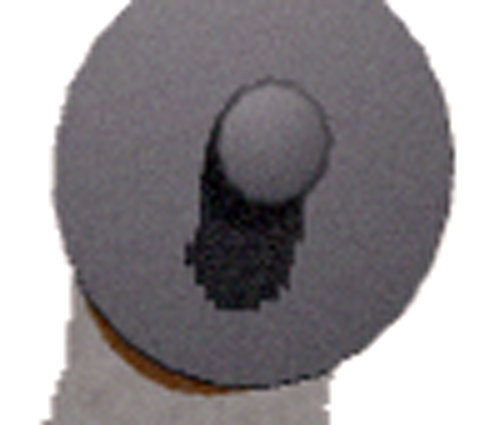

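View pics/w2lid.png

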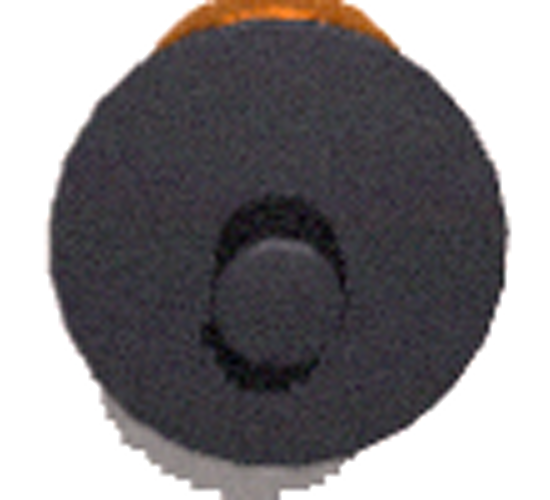

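View pics/w1h.png

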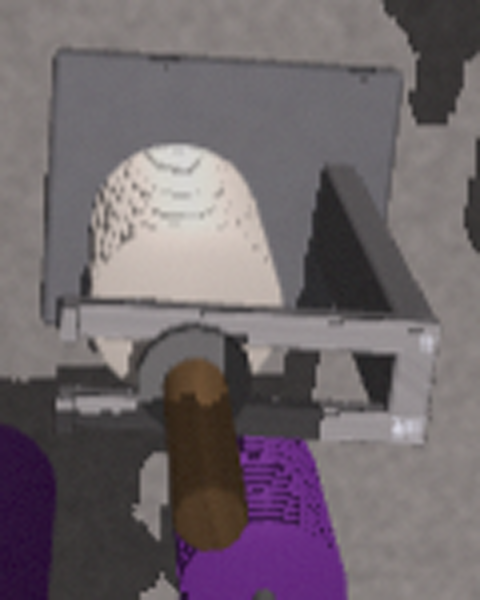

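```bash
python3 - <<'E'
from h import *
import pickle
w1=pickle.load(open("w1.pkl","rb"));w2=pickle.load(open("w2.pkl","rb"));cs=pickle.load(open("c0.pkl","rb"))
Z=lambda x,y,ox,oy,s:(ox+(x+.5)/s-.5,oy+(y+.5)/s-.5)
k1=Z(273,142,300,0,5);k2=Z(279,303,265,128,5)
print("knob",tri((w1,k1),(w2,k2)), onz(w2,k2,.162))
print("disc",tri((w1,Z(254,185,300,0,5)),(w2,(320.1,176.3))),onz(w2,(320.1,176.3),.126))
H=lambda x,y:Z(x,y,290,165,4)
print("handle top w1+scene",tri((w1,H(210,520)),(cs["scene"],(234.3,227.6)),(cs["top"],(407.9,214.6))), onz(w1,H(210,520),.23))
for n,u in dict(tipL=(62,298),fin_near=(436,322),tipR=(56,412),farR=(425,444),slotNear=(390,350),slotFar=(390,412)).items(): print(n,np.round(onz(w1,H(*u),.155),4))
for u in [(55,50),(403,70),(45,318)]: print("base",np.round(onz(w1,H(*u),.01),4))
E
```

```text
knob (array([ 0.57369122, -0.02796001,  0.1609479 ]), [6.898415560999717e-05, 6.89841556102107e-05]) [ 0.57361881 -0.0276645   0.162     ]
disc (array([ 0.57387622, -0.02856055,  0.11705171]), [0.0003584362452164679, 0.0003584362452165933]) [ 0.57349303 -0.02642056  0.126     ]
handle top w1+scene (array([ 0.56332854, -0.25939771,  0.22997219]), [0.0007208398964754221, 0.0016880061387485581, 0.0011624925194024718]) [ 0.56313993 -0.26019304  0.23      ]
tipL [ 0.5271 -0.2381  0.155 ]
fin_near [ 0.63   -0.2451  0.155 ]
tipR [ 0.5251 -0.2728  0.155 ]
farR [ 0.6295 -0.2828  0.155 ]
slotNear [ 0.6178 -0.2536  0.155 ]
slotFar [ 0.619  -0.2727  0.155 ]
base [ 0.5196 -0.2024  0.01  ]
base [ 0.6476 -0.2097  0.01  ]
base [ 0.5146 -0.3091  0.01  ]
```

```bash
python3 - <<'E'
from h import *
to((.5737,-.0278,.18),-1.5708)
to((.5737,-.0278,.15),-1.5708)
E
```

```text
to [ 0.5737 -0.0278  0.18  ] cm [-0.38 12.01  0.2 ] rv [ 0.0009 -0.0006  0.001 ]
to [ 0.5737 -0.0278  0.15  ] cm [-0.39 15.01  0.2 ] rv [ 0.0009 -0.0006  0.001 ]
```

>>> play_rows --pt "-0.4 8 0.2 0 0 0 5" --pt "-0.4 12 0.2 0 0 0 5" --pt "-0.4 13.5 0.2 0 0 0 5" --pt "-0.4 15 0.2 0 0 0 5" --pt "-0.4 15 0.2 0 0 0 5" --pt "-0.4 15 0.2 0 0 0 5"

```text
time: 2.85
eef_pos: [0.5761, -0.0275, 0.1525]
tcp_rot: [-1.567, -0.001, -1.572]
force: [1.2, 0.3, 0.2]
width: 0.05
```

```bash
python3 - <<'E'
from h import *
st()
c=camera("wrist"); save(c,"w3.png")
E
```

```text
{'time': 2.85, 'joint_pos': [-0.1231, 0.3235, 1.8258, -0.0003, 0.9885, -0.1216], 'qd': [0.0096, -0.0192, -0.0195, 0.0001, -0.0033, 0.0002], 'joint_torque': [-0.0811, -37.4855, -23.1895, -0.0075, 0.0687, -0.0015], 'eef_pos': [0.5761, -0.0275, 0.1525], 'tcp_rot': [-1.567, -0.0007, -1.5722], 'force': [1.1541, 0.2815, 0.1889], 'moment': [-0.0322, 0.0106, -0.0129], 'width': 0.05}
```

View pics/w3.png

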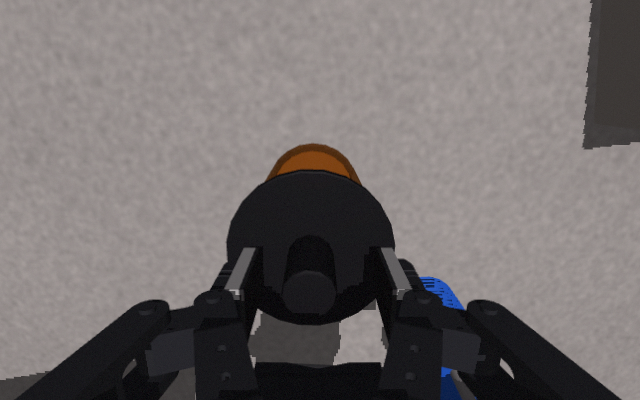

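>>> play_rows --pt "0 0 0 0 0 0 4" --pt "0 0 0 0 0 0 4"

```text
time: 3.1
eef_pos: [0.5758, -0.0264, 0.1524]
tcp_rot: [-1.567, -0.001, -1.571]
force: [-0.0, 0.5, 0.3]
width: 0.04
```

>>> play_rows --pt "0.1 0.2 -0.2 0 0 0 4" --pt "0.1 0.2 -0.2 0 0 0 1.5" --pt "0.1 0.2 -0.2 0 0 0 1.5" --pt "0.1 0.2 -0.2 0 0 0 1.5" --pt "0.1 0.2 -0.2 0 0 0 1.5" --squeeze 45

```text
time: 3.6
eef_pos: [0.5726, -0.0272, 0.1485]
tcp_rot: [-1.57, 0.0, -1.571]
force: [1.3, -0.3, 2.1]
width: 0.0205
```

```bash
python3 - <<'E'
from h import *
st()
to((.5737,-.0278,.25),-1.5708)
to((.5685,.2768,.25),-1.5708)
to((.5685,.2768,.19),-1.5708)
E
```

```text
{'time': 3.6, 'joint_pos': [-0.1234, 0.3244, 1.8341, 0.0001, 0.9827, -0.1235], 'qd': [-0.0002, 0.0007, 0.0004, -0.0007, -0.0003, -0.0021], 'joint_torque': [-0.05, -38.0034, -23.4791, -0.0229, 0.0485, 0.0], 'eef_pos': [0.5726, -0.0272, 0.1485], 'tcp_rot': [-1.5703, 0.0, -1.5707], 'force': [1.3474, -0.286, 2.1245], 'moment': [0.0157, 0.0227, 0.0473], 'width': 0.0205}
to [ 0.5737 -0.0278  0.25  ] cm [  0.06 -10.15   0.12] rv [-0.0005  0.0001 -0.    ]
to [0.5685 0.2768 0.25  ] cm [-30.4  -10.15  -0.4 ] rv [-0.0005  0.0001 -0.    ]
to [0.5685 0.2768 0.19  ] cm [-30.4   -4.15  -0.4 ] rv [-0.0005  0.0001 -0.    ]
```

>>> play_rows --pt "0 -1 0 0 0 0 1.5" --pt "0 -3 0 0 0 0 1.5" --pt "0 -6 0 0 0 0 1.5" --pt "0 -10 0 0 0 0 1.5" --pt "-4 -10 0 0 0 0 1.5" --pt "-9 -10 0 0 0 0 1.5" --pt "-14 -10 -0.2 0 0 0 1.5" --pt "-19 -10 -0.3 0 0 0 1.5" --pt "-24 -10 -0.4 0 0 0 1.5" --pt "-28 -8 -0.4 0 0 0 1.5" --pt "-30.4 -4 -0.4 0 0 0 1.5" --pt "-30.4 -2 -0.4 0 0 0 1.5" --pt "-30.4 -2 -0.4 0 0 0 1.5" --pt "-30.4 -2 -0.4 0 0 0 1.5"

```text
time: 5.0
eef_pos: [0.5681, 0.2766, 0.1683]
tcp_rot: [-1.572, -0.001, -1.571]
force: [0.0, -0.8, -0.4]
width: 0.0207
```

```bash
python3 - <<'E'
from h import *
st()
to((.5685,.2768,.05),-1.5708)
c=camera("wrist"); save(c,"w4.png")
c=camera("top"); save(c,"t4.png",(140,140,440,290),2.6)
E
```

```text
{'time': 5.0, 'joint_pos': [0.3842, 0.4034, 1.6776, -0.0002, 1.0617, 0.3843], 'qd': [-0.0129, -0.0314, -0.0331, 0.001, -0.0095, 0.0006], 'joint_torque': [0.4841, -42.6608, -24.9195, 0.0271, 0.0952, 0.0001], 'eef_pos': [0.5681, 0.2766, 0.1683], 'tcp_rot': [-1.5718, -0.0006, -1.5708], 'force': [0.0459, -0.7561, -0.3988], 'moment': [-0.0181, -0.0704, -0.0031], 'width': 0.0207}
to [0.5685 0.2768 0.05  ] cm [-0.03 11.83  0.05] rv [0.001  0.     0.0006]
```

View pics/w4.png

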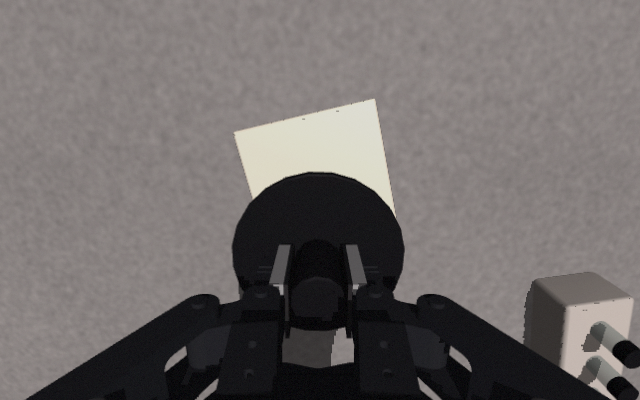

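View pics/t4.png

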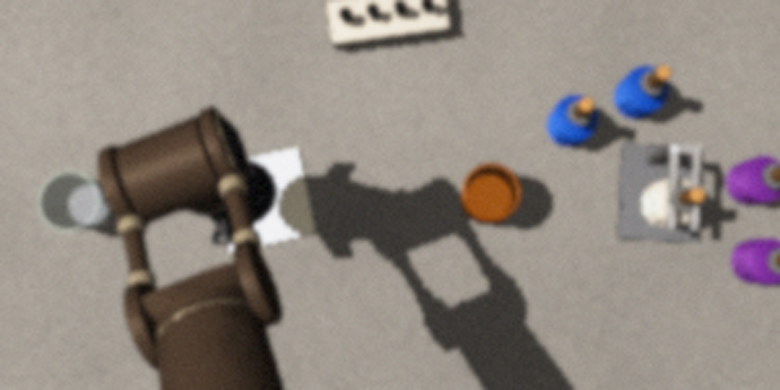

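>>> play_rows --pt "0 4 0 0 0 0 1.5" --pt "0 8 0 0 0 0 1.5" --pt "0 11 0 0 0 0 1.5" --pt "0 12 0 0 0 0 1.5" --pt "0 12.3 0 0 0 0 1.5" --pt "0 12.3 0 0 0 0 1.5" --pt "0 12.3 0 0 0 0 1.5"

```text
time: 5.8
eef_pos: [0.5705, 0.2775, 0.0479]
tcp_rot: [-1.566, 0.002, -1.571]
force: [1.2, 0.3, -1.5]
width: 0.0205
```

>>> play_rows --pt "0 0.3 0 0 0 0 1.5" --pt "0 0.5 0 0 0 0 1.5" --pt "0 0.6 0 0 0 0 1.5"

```text
time: 6.1
eef_pos: [0.5689, 0.277, 0.0405]
tcp_rot: [-1.57, 0.0, -1.571]
force: [-2.4, -0.7, 7.9]
width: 0.0207
```

>>> play_rows --pt "0 0 0 0 0 0 4" --pt "0 0 0 0 0 0 4.5" --pt "0 -2 0 0 0 0 4.5" --pt "0 -6 0 0 0 0 4.5" --pt "0 -11 0 0 0 0 4.5"

```text
time: 6.6
eef_pos: [0.5661, 0.2759, 0.1474]
tcp_rot: [-1.577, -0.002, -1.571]
force: [1.0, 0.4, -0.7]
width: 0.0449
```

```bash
python3 - <<'E'
from h import *
import pickle
st()
to((.573,-.028,.36),-1.5708)
to((.56,-.20,.36),-1.5708)
c=camera("wrist"); save(c,"w5.png");pickle.dump(c,open("w5.pkl","wb"))
E
```

```text
{'time': 6.6, 'joint_pos': [0.3843, 0.4272, 1.691, 0.0, 1.0298, 0.3843], 'qd': [0.0013, -0.6784, -0.2622, -0.001, 0.8704, 0.0002], 'joint_torque': [0.1153, -40.7801, -23.0559, -0.0012, -0.3892, -0.0], 'eef_pos': [0.5661, 0.2759, 0.1474], 'tcp_rot': [-1.5768, -0.0024, -1.5708], 'force': [1.0036, 0.4322, -0.6794], 'moment': [0.0176, -0.0024, 0.0223], 'width': 0.0449}
to [ 0.573 -0.028  0.36 ] cm [ 30.44 -21.19   0.57] rv [ 0.006  -0.      0.0024]
to [ 0.56 -0.2   0.36] cm [ 47.64 -21.14  -0.73] rv [ 0.006  -0.      0.0024]
```

View pics/w5.png

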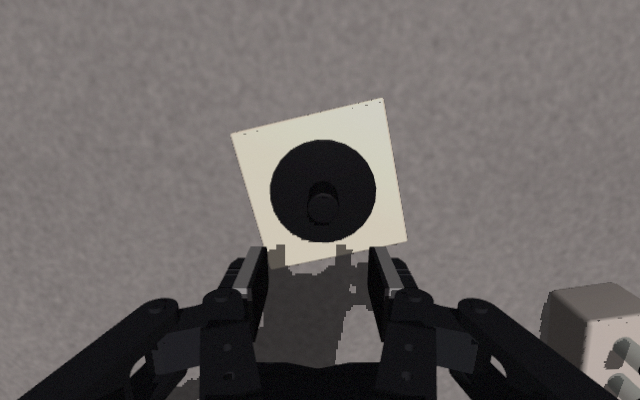

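>>> play_rows --pt "4 -5 0 0 0 0 4.5" --pt "28 -21 0.4 0 0 0 4.5" --pt "28 -21 0.4 0 0 0 4.5" --pt "28 -21 0.4 0 0 0 4.5" --pt "28 -21 0.4 0 0 0 4.5" --pt "28 -21 0.4 0 0 0 4.5" --pt "28 -21 0.4 0 0 0 4.5" --pt "28 -21 0.4 0 0 0 4.5" --pt "28 -21 0.4 0 0 0 4.5"

```text
time: 7.55
eef_pos: [0.5727, -0.0041, 0.3601]
tcp_rot: [-1.569, 0.001, -1.573]
force: [-0.1, -0.6, -0.4]
width: 0.0449
```

```bash
python3 - <<'E'
from h import *
import pickle
st()
c=camera("wrist"); save(c,"w6.png");pickle.dump(c,open("w6.pkl","wb"))
to((.56,-.20,.38),-1.5708)
E
```

```text
{'time': 7.55, 'joint_pos': [-0.0835, 0.1238, 1.6308, 0.0007, 1.3849, -0.0812], 'qd': [0.0384, 0.0251, 0.0428, 0.0095, -0.0002, 0.0021], 'joint_torque': [-1.0259, -36.5003, -30.8409, -0.1309, -0.0382, -0.0232], 'eef_pos': [0.5727, -0.0041, 0.3601], 'tcp_rot': [-1.5686, 0.0005, -1.5732], 'force': [-0.0609, -0.5514, -0.4081], 'moment': [-0.0434, 0.0397, -0.0153], 'width': 0.0449}
to [ 0.56 -0.2   0.38] cm [19.7  -2.15 -1.19] rv [ 0.0007 -0.0008 -0.001 ]
```

View pics/w6.png

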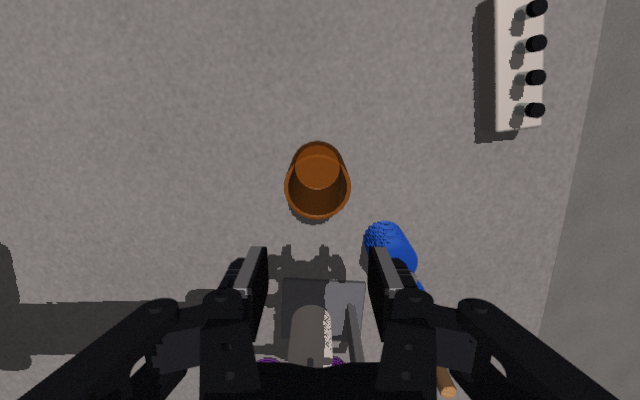

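>>> play_rows --pt "20 -2 -1.2 0 0 0 4.5" --pt "20 -2 -1.2 0 0 0 4.5" --pt "20 -2 -1.2 0 0 0 4.5" --pt "20 -2 -1.2 0 0 0 4.5" --pt "20 -2 -1.2 0 0 0 4.5" --pt "20 -2 -1.2 0 0 0 4.5"

```text
time: 8.2
eef_pos: [0.56, -0.2024, 0.3771]
tcp_rot: [-1.574, 0.003, -1.571]
force: [-0.5, 0.3, 0.1]
width: 0.0451
```

```bash
python3 - <<'E'
from h import *
import pickle
st()
c=camera("wrist"); save(c,"w7.png");save(c,"w7h.png",(240,130,400,280),4);pickle.dump(c,open("w7.pkl","wb"))
c=pickle.load(open("w6.pkl","rb"));save(c,"w6j.png",(270,130,370,230),5)
E
```

```text
{'time': 8.2, 'joint_pos': [-0.4206, 0.1654, 1.5505, 0.0012, 1.4295, -0.4202], 'qd': [0.0378, -0.0123, 0.0124, 0.0062, 0.005, -0.0004], 'joint_torque': [-1.3128, -37.5278, -30.4516, -0.1556, -0.0442, -0.0209], 'eef_pos': [0.56, -0.2024, 0.3771], 'tcp_rot': [-1.5738, 0.0026, -1.5713], 'force': [-0.5281, 0.3494, 0.0882], 'moment': [-0.0144, -0.0319, -0.0102], 'width': 0.0451}
```

View pics/w7.png

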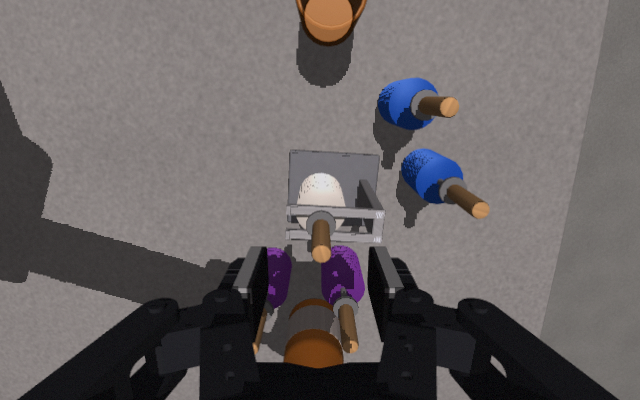

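View pics/w7h.png

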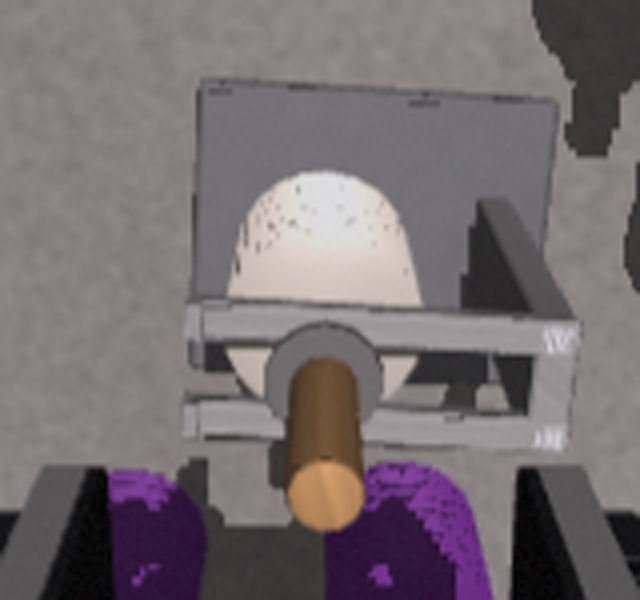

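View pics/w6j.png

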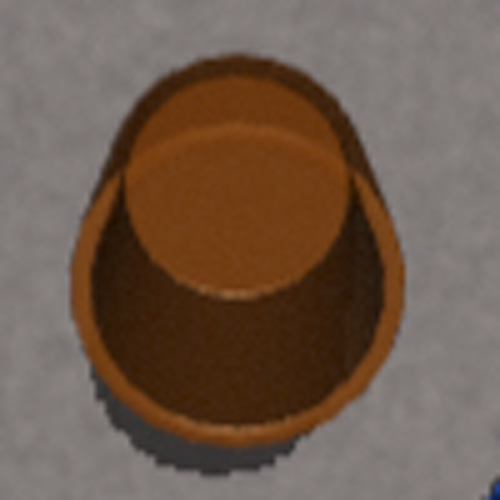

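```bash
python3 - <<'E'
from h import *
import pickle
L=lambda n:pickle.load(open(n+".pkl","rb"))
w1,w2,w6,w7=map(L,("w1","w2","w6","w7"));cs=L("c0")
Z=lambda x,y,ox,oy,s:(ox+(x+.5)/s-.5,oy+(y+.5)/s-.5)
J=Z(237.5,275,270,130,5); print("jar mouth",onz(w6,J,.12))
im=w6["image"].astype(int); 
H7=lambda x,y:Z(x,y,240,130,4); H1=lambda x,y:Z(x,y,290,165,4)
print("handle top",tri((w7,H7(325,494)),(w1,H1(210,520))),onz(w7,H7(325,494),.23))
print("collar c",onz(w7,H7(325,380),.161))
for n,u in dict(lipNearOuter=(200,298),postNear=(578,320),tipFar=(185,440),farEnd=(567,450),inN0=(205,338),inN1=(530,355),inF0=(205,400),inF1=(530,415)).items(): print(n,np.round(onz(w7,H7(*u),.155),4))
for u in [(203,80),(557,102)]: print("base",np.round(onz(w7,H7(*u),.01),4))
# height of tines: triangulate post corners
print(tri((w7,H7(578,320)),(w1,H1(437,322))),tri((w7,H7(567,450)),(w1,H1(425,443))),tri((w7,H7(530,355)),(w1,H1(390,350))))
to((.5633,-.2598,.28),-1.5708); to((.5633,-.2598,.203),-1.5708)
E
```

```text
jar mouth [ 0.57350359 -0.02454125  0.12      ]
handle top (array([ 0.56308342, -0.25881856,  0.23207559]), [0.000125827192590419, 0.0001258271925905004]) [ 0.56320861 -0.25974082  0.23      ]
collar c [ 0.56360638 -0.25971464  0.161     ]
lipNearOuter [ 0.5307 -0.239   0.155 ]
postNear [ 0.6305 -0.2451  0.155 ]
tipFar [ 0.5257 -0.2794  0.155 ]
farEnd [ 0.6295 -0.2823  0.155 ]
inN0 [ 0.5318 -0.2501  0.155 ]
inN1 [ 0.6182 -0.2549  0.155 ]
inF0 [ 0.5314 -0.2678  0.155 ]
inF1 [ 0.619  -0.2721  0.155 ]
base [ 0.5209 -0.2031  0.01  ]
base [ 0.6474 -0.2109  0.01  ]
(array([ 0.63043679, -0.2452298 ,  0.15467634]), [0.00010947075471072497, 0.00010947075471067376]) (array([ 0.62928507, -0.28187553,  0.15603383]), [3.3834173690821784e-05, 3.3834173690992905e-05]) (array([ 0.6200218 , -0.25863776,  0.14443735]), [9.671852884826079e-05, 9.671852884814983e-05])
to [ 0.5633 -0.2598  0.28  ] cm [5.86 9.71 0.34] rv [ 0.0029  0.001  -0.0027]
to [ 0.5633 -0.2598  0.203 ] cm [ 5.88 17.41  0.36] rv [ 0.0029  0.001  -0.0027]
```

>>> play_rows --pt "5.8 4 0.3 0 0 0 4.5" --pt "5.8 9 0.3 0 0 0 4.5" --pt "5.8 12 0.3 0 0 0 4.5" --pt "5.8 12 0.3 0 0 0 4.5" --pt "5.8 12 0.3 0 0 0 4.5" --pt "5.8 12 0.3 0 0 0 4.5"

```text
time: 8.85
eef_pos: [0.5654, -0.2604, 0.2623]
tcp_rot: [-1.567, -0.002, -1.569]
force: [0.9, -0.1, 1.2]
width: 0.0451
```

```bash
python3 - <<'E'
from h import *
st()
to((.5633,-.2598,.197),-1.5708)
c=camera("wrist"); save(c,"w8.png")
E
```

```text
{'time': 8.85, 'joint_pos': [-0.5017, 0.2884, 1.6302, 0.0004, 1.2184, -0.504], 'qd': [-0.0092, -0.0181, -0.0172, -0.0027, -0.0037, -0.0024], 'joint_torque': [-0.047, -39.286, -26.6667, -0.0002, 0.0483, 0.0018], 'eef_pos': [0.5654, -0.2604, 0.2623], 'tcp_rot': [-1.5666, -0.0019, -1.5686], 'force': [0.9092, -0.0682, 1.2144], 'moment': [0.0771, -0.0329, 0.0399], 'width': 0.0451}
to [ 0.5633 -0.2598  0.197 ] cm [-0.07  6.53 -0.23] rv [-0.0042  0.0022  0.0019]
```

View pics/w8.png

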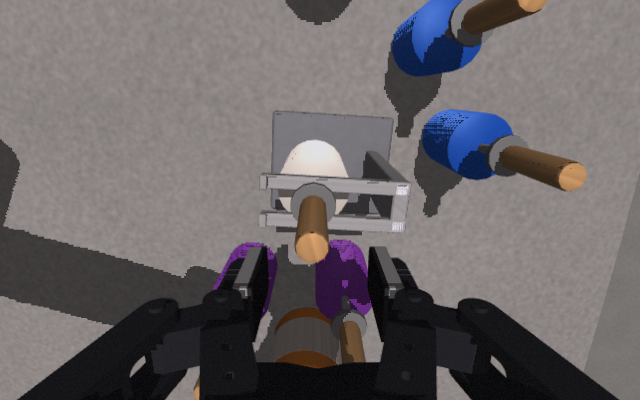

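>>> play_rows --pt "0 3 -0.1 0 0 0 4.5" --pt "0 5.5 -0.1 0 0 0 4.5" --pt "0 6.5 -0.1 0 0 0 4.5" --pt "0 6.5 -0.1 0 0 0 4.5" --pt "0 6.5 -0.1 0 0 0 4.5" --pt "0 6.5 -0.1 0 0 0 4.5"

```text
time: 9.5
eef_pos: [0.5637, -0.2619, 0.1966]
tcp_rot: [-1.567, -0.002, -1.571]
force: [0.4, 0.8, 0.2]
width: 0.045
```

```bash
python3 - <<'E'
from h import *
st()
to((.5633,-.2598,.197),-1.5708)
E
```

```text
{'time': 9.5, 'joint_pos': [-0.5049, 0.3505, 1.6881, 0.0, 1.099, -0.505], 'qd': [-0.0028, 0.0007, 0.0063, -0.0002, -0.0031, 0.001], 'joint_torque': [0.0367, -41.5671, -26.01, 0.0022, 0.0051, 0.0002], 'eef_pos': [0.5637, -0.2619, 0.1966], 'tcp_rot': [-1.5673, -0.0019, -1.5707], 'force': [0.4299, 0.7831, 0.1529], 'moment': [-0.0009, -0.0066, 0.0122], 'width': 0.045}
to [ 0.5633 -0.2598  0.197 ] cm [-0.21 -0.04 -0.04] rv [-0.0035  0.0001  0.0019]
```

>>> play_rows --pt "-0.2 0 0 -0.003 0 0.002 4" --pt "-0.2 0 0 -0.003 0 0.002 2.5" --pt "-0.2 0 0 -0.003 0 0.002 1" --pt "-0.2 0 0 -0.003 0 0.002 1" --pt "-0.2 0 0 -0.003 0 0.002 1" --pt "-0.2 0 0 -0.003 0 0.002 1" --squeeze 60

```text
time: 10.1
eef_pos: [0.5628, -0.2594, 0.1951]
tcp_rot: [-1.573, 0.001, -1.571]
force: [-0.5, 0.9, 4.5]
width: 0.0166
```

```bash
python3 - <<'E'
from h import *
st()
E
```

```text
{'time': 10.1, 'joint_pos': [-0.5024, 0.3521, 1.6892, 0.0005, 1.1025, -0.5026], 'qd': [-0.0012, 0.0003, 0.0012, 0.0008, 0.0001, 0.0013], 'joint_torque': [-0.2124, -39.0221, -24.374, -0.0846, -0.1591, 0.0045], 'eef_pos': [0.5628, -0.2594, 0.1951], 'tcp_rot': [-1.5725, 0.0015, -1.5709], 'force': [-0.5113, 0.8759, 4.4963], 'moment': [0.1089, 0.0881, 0.044], 'width': 0.0166}
```

>>> play_rows --pt "0 -0.5 0 0 0 0 1" --pt "0 -1.0 0 0 0 0 1" --pt "0 -1.3 0 0 0 0 1" --pt "0 -1.3 0 0 0 0 1" --pt "-0.1 -1.3 -1.5 0 0 0 1" --pt "-0.2 -1.3 -3.5 0 0 0 1" --pt "-0.3 -1.3 -6 0 0 0 1" --pt "-0.5 -1.3 -9 0 0 0 1" --pt "-0.6 -1.3 -11.3 0 0 0 1" --pt "-0.6 -1.3 -11.3 0 0 0 1"

```text
time: 11.1
eef_pos: [0.4462, -0.2524, 0.2068]
tcp_rot: [-1.577, 0.004, -1.572]
force: [0.0, 0.2, -0.8]
width: 0.0169
```

```bash
python3 - <<'E'
from h import *
st()
to((.46,-.24,.32),-1.5708)
to((.5735,-.0255,.32),-1.5708)
c=camera("wrist"); save(c,"w9.png")
c=camera("scene"); save(c,"s9.png",(150,130,350,330),3)
E
```

```text
{'time': 11.1, 'joint_pos': [-0.5993, 0.1425, 1.9279, -0.0007, 1.0786, -0.5978], 'qd': [0.0179, 0.0332, -0.0628, 0.025, -0.0412, 0.0169], 'joint_torque': [-0.341, -33.8099, -26.1873, -0.112, 0.1384, -0.0708], 'eef_pos': [0.4462, -0.2524, 0.2068], 'tcp_rot': [-1.5772, 0.0037, -1.572], 'force': [0.0066, 0.1838, -0.8328], 'moment': [-0.0186, -0.0445, 0.0154], 'width': 0.0169}
to [ 0.46 -0.24  0.32] cm [ -1.28 -11.33   1.3 ] rv [ 0.0064 -0.0012 -0.0037]
to [ 0.5735 -0.0255  0.32  ] cm [-22.74 -11.32  12.63] rv [ 0.0064 -0.0012 -0.0037]
```

View pics/w9.png

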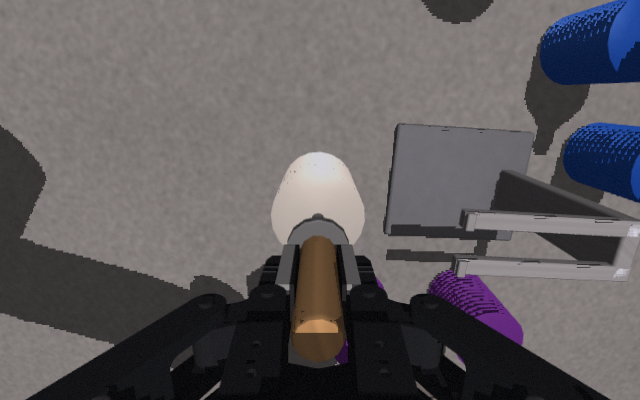

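View pics/s9.png

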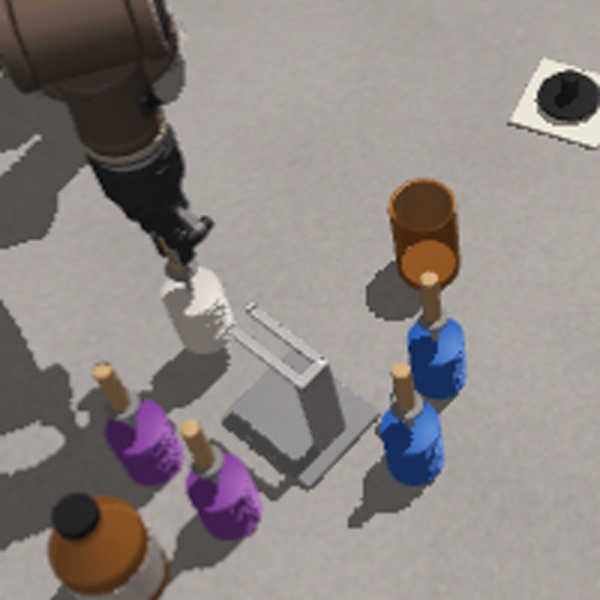

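>>> play_rows --pt "0 -4 0 0 0 0 1" --pt "-0.5 -8.5 0.5 0 0 0 1" --pt "-1.2 -11.4 1 0 0 0 1" --pt "-4 -11.4 2.5 0 0 0 1" --pt "-7.5 -11.4 4.5 0 0 0 1" --pt "-11.5 -11.4 6.7 0 0 0 1" --pt "-15.5 -11.4 8.9 0 0 0 1" --pt "-19 -11.4 10.7 0 0 0 1" --pt "-22 -11.4 12.1 0 0 0 1" --pt "-22.7 -11.4 12.5 0 0 0 1" --pt "-22.7 -11.4 12.5 0 0 0 1" --pt "-22.7 -11.4 12.5 0 0 0 1" --pt "-22.7 -11.4 12.5 0 0 0 1"

```text
time: 12.5
eef_pos: [0.5745, -0.0277, 0.3216]
tcp_rot: [-1.574, 0.001, -1.572]
force: [0.1, -0.6, -2.0]
width: 0.0169
```

```bash
python3 - <<'E'
from h import *
import pickle
st()
to((.5735,-.026,.32),-1.5708)
c=camera("wrist"); save(c,"w10.png");pickle.dump(c,open("w10.pkl","wb"))
c=camera("scene"); save(c,"s10.png",(200,100,400,270),4);pickle.dump(c,open("s10.pkl","wb"))
c=camera("top"); save(c,"t10.png",(250,150,430,270),4);pickle.dump(c,open("t10.pkl","wb"))
E
```

```text
{'time': 12.5, 'joint_pos': [-0.1244, 0.155, 1.6715, 0.001, 1.3186, -0.1233], 'qd': [-0.0074, -0.0063, 0.0042, 0.0029, -0.0001, 0.0026], 'joint_torque': [0.385, -36.4604, -29.5565, 0.0273, 0.0074, -0.0019], 'eef_pos': [0.5745, -0.0277, 0.3216], 'tcp_rot': [-1.5742, 0.0014, -1.5722], 'force': [0.0675, -0.5669, -2.041], 'moment': [0.0141, 0.0032, -0.0641], 'width': 0.0169}
to [ 0.5735 -0.026   0.32  ] cm [-0.17  0.16 -0.1 ] rv [ 0.0034 -0.0014 -0.0014]
```

View pics/w10.png

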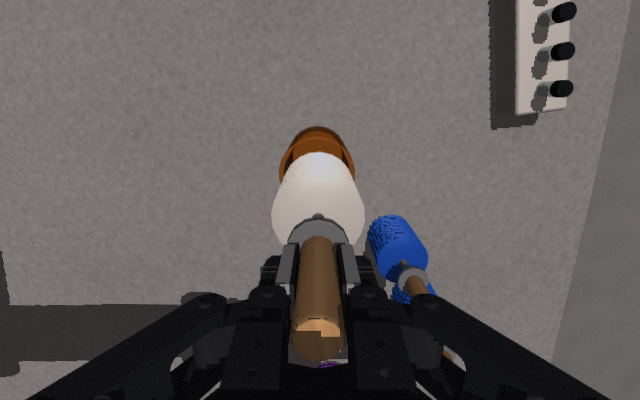

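View pics/s10.png

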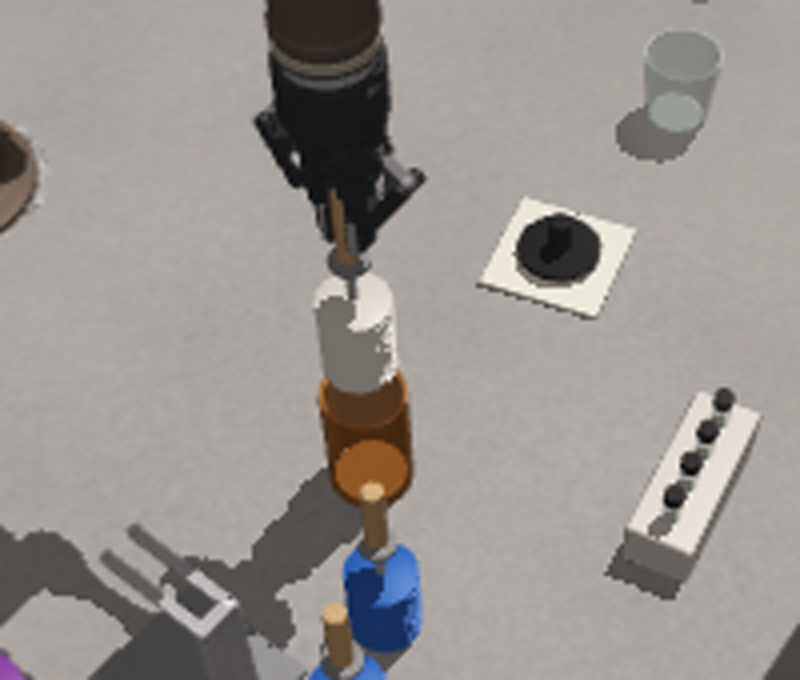

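View pics/t10.png

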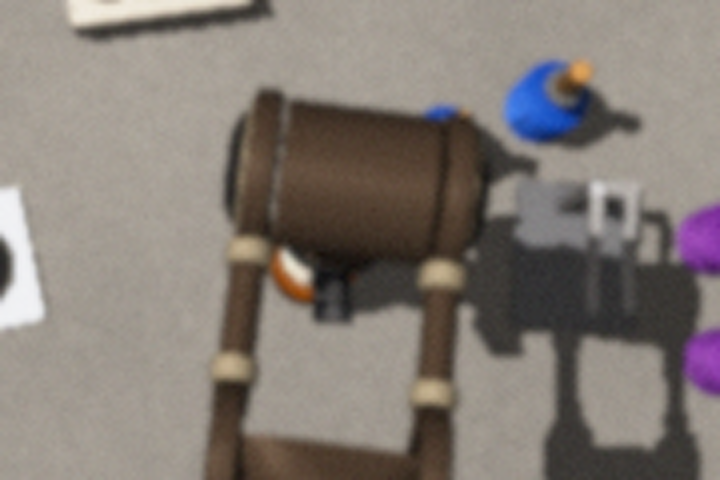

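>>> play_rows --pt "-0.1 2 -0.1 0.003 -0.001 -0.001 1" --pt "-0.1 4 -0.1 0.003 -0.001 -0.001 1" --pt "-0.1 6 -0.1 0.003 -0.001 -0.001 1" --pt "-0.1 8 -0.1 0.003 -0.001 -0.001 1" --pt "-0.1 10 -0.1 0.003 -0.001 -0.001 1" --pt "-0.1 12 -0.1 0.003 -0.001 -0.001 1" --pt "-0.1 13.5 -0.1 0.003 -0.001 -0.001 1" --pt "-0.1 13.5 -0.1 0.003 -0.001 -0.001 1"

```text
time: 13.45
eef_pos: [0.5712, -0.0255, 0.1842]
tcp_rot: [-1.576, 0.002, -1.571]
force: [-0.9, -0.7, -2.0]
width: 0.0164
```

```bash
python3 - <<'E'
from h import *
st()
to((.5735,-.0265,.173),-1.5708)
c=camera("wrist"); save(c,"w11.png")
c=camera("scene"); save(c,"s11.png",(200,100,400,270),4)
E
```

```text
{'time': 13.45, 'joint_pos': [-0.1213, 0.2794, 1.8108, 0.0011, 1.0567, -0.122], 'qd': [0.0057, -0.0269, -0.0386, 0.0012, 0.0207, -0.0016], 'joint_torque': [-0.0681, -38.8102, -26.6253, 0.0022, -0.2429, -0.0004], 'eef_pos': [0.5712, -0.0255, 0.1842], 'tcp_rot': [-1.576, 0.0016, -1.5706], 'force': [-0.9227, -0.7382, -2.0231], 'moment': [0.0405, 0.0406, 0.044], 'width': 0.0164}
to [ 0.5735 -0.0265  0.173 ] cm [0.1  1.12 0.23] rv [ 0.0052  0.0002 -0.0016]
```

View pics/w11.png

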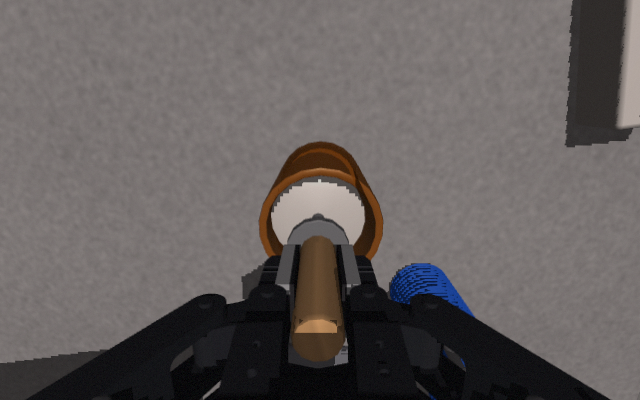

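View pics/s11.png

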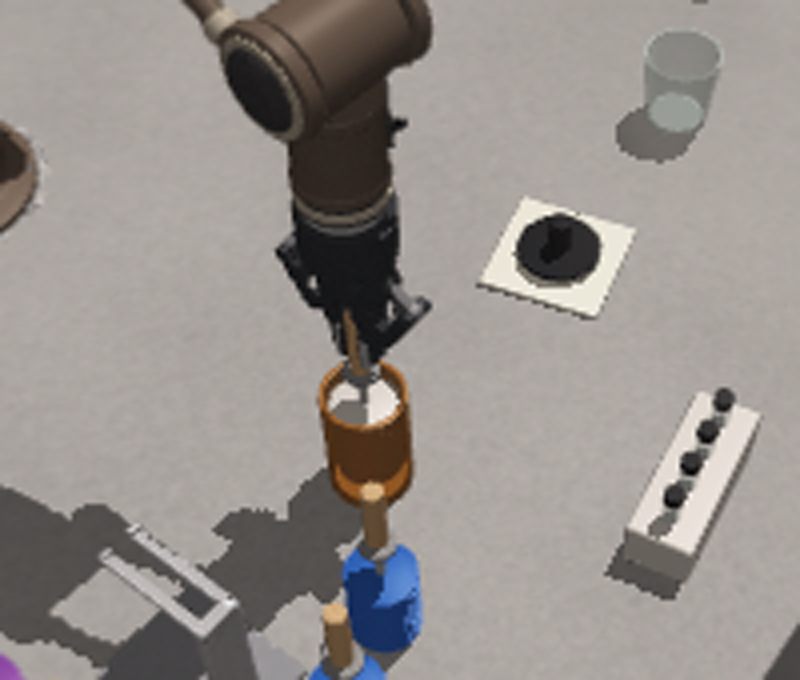

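>>> play_rows --pt "0.1 0.4 0.1 0.003 0 0 1" --pt "0.1 0.7 0.1 0.003 0 0 1" --pt "0.1 0.9 0.1 0.003 0 0 1" --pt "0.1 1.1 0.1 0.003 0 0 1" --pt "0.1 1.1 0.1 0.003 0 0 1"

```text
time: 14.05
eef_pos: [0.5741, -0.0261, 0.1755]
tcp_rot: [-1.568, 0.001, -1.57]
force: [-0.5, 0.2, -1.5]
width: 0.0171
```

>>> play_rows --pt "0 0.2 0 0 0 0 1" --pt "0 0.4 0 0 0 0 1" --pt "0 0.4 0 0 0 0 1" --pt "0 0.4 0 0 0 0 1"

```text
time: 14.45
eef_pos: [0.5743, -0.0262, 0.1716]
tcp_rot: [-1.568, 0.001, -1.57]
force: [-0.3, 0.0, -1.4]
width: 0.0168
```

>>> play_rows --pt "0 0.1 0 0 0 0 1" --pt "0 0.1 0 0 0 0 1"

```text
time: 14.65
eef_pos: [0.5747, -0.0262, 0.1712]
tcp_rot: [-1.567, 0.001, -1.57]
force: [0.3, 0.9, 1.5]
width: 0.0163
```

>>> play_rows --pt "0 0.1 0 0 0 0 1" --pt "0 0.1 0 0 0 0 1"

```text
time: 14.85
eef_pos: [0.575, -0.0263, 0.1711]
tcp_rot: [-1.567, 0.001, -1.57]
force: [-1.6, -0.4, 5.8]
width: 0.0168
```

>>> play_rows --pt "0 -2.5 0 0 0 0 1" --pt "0 -5.5 0 0 0 0 1" --pt "0 -8.5 0 0 0 0 1" --pt "0 -9.5 0 0 0 0 1" --pt "0 -9.5 0 0 0 0 1" --pt "0 -9.5 0 0 0 0 1"

```text
time: 15.45
eef_pos: [0.5732, -0.0262, 0.2632]
tcp_rot: [-1.57, 0.001, -1.57]
force: [-0.3, 0.7, -1.6]
width: 0.0164
```

```bash
python3 - <<'E'
from h import *
st()
c=camera("scene"); save(c,"s12.png",(200,100,400,270),4)
E
```

```text
{'time': 15.45, 'joint_pos': [-0.1223, 0.1959, 1.7429, 0.0015, 1.2021, -0.1237], 'qd': [-0.0004, 0.0157, 0.0212, -0.0015, 0.0027, -0.0007], 'joint_torque': [-0.0004, -38.3738, -29.2851, 0.0049, -0.0649, -0.0], 'eef_pos': [0.5732, -0.0262, 0.2632], 'tcp_rot': [-1.57, 0.0013, -1.5699], 'force': [-0.3119, 0.7147, -1.6232], 'moment': [-0.0091, 0.073, 0.0435], 'width': 0.0164}
```

View pics/s12.png

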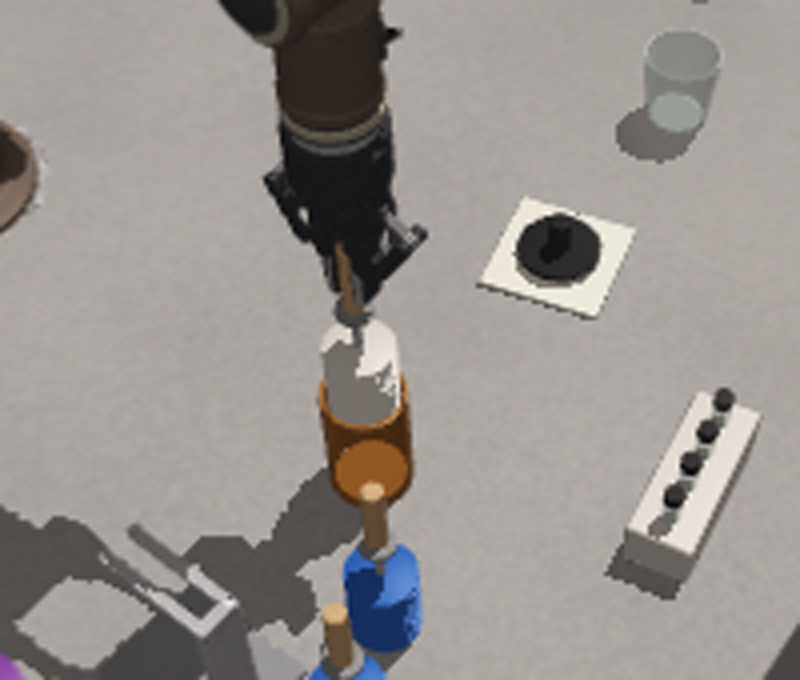

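>>> play_rows --pt "0 2 0 0 0 0 1" --pt "0 4 0 0 0 0 1" --pt "0 6 0 0 0 0 1" --pt "0 7.5 0 0 0 0 1" --pt "0 8.4 0 0 0 0 1" --pt "0 8.9 0 0 0 0 1" --pt "0 9.1 0 0 0 0 1" --pt "0 9.3 0 0 0 0 1" --pt "0 9.4 0 0 0 0 1" --pt "0 9.4 0 0 0 0 1"

```text
time: 16.5
eef_pos: [0.5747, -0.0262, 0.1713]
tcp_rot: [-1.567, 0.001, -1.57]
force: [-0.5, -0.4, -0.9]
width: 0.0166
```

>>> play_rows --pt "0 0.1 0 0 0 0 1" --pt "0 0.1 0 0 0 0 1"

```text
time: 16.7
eef_pos: [0.5751, -0.0263, 0.1712]
tcp_rot: [-1.566, 0.001, -1.57]
force: [-0.7, 0.4, 4.6]
width: 0.0166
```

Floor contact (≈6 N) again. Third stroke.

>>> play_rows --pt "0 -2.5 0 0 0 0 1" --pt "0 -5.5 0 0 0 0 1" --pt "0 -8.5 0 0 0 0 1" --pt "0 -9.5 0 0 0 0 1" --pt "0 -9.5 0 0 0 0 1" --pt "0 -9.5 0 0 0 0 1" --pt "0 -7.5 0 0 0 0 1" --pt "0 -5.5 0 0 0 0 1" --pt "0 -3.5 0 0 0 0 1" --pt "0 -2 0 0 0 0 1" --pt "0 -1.1 0 0 0 0 1" --pt "0 -0.6 0 0 0 0 1" --pt "0 -0.3 0 0 0 0 1" --pt "0 -0.1 0 0 0 0 1" --pt "0 0 0 0 0 0 1" --pt "0 0 0 0 0 0 1"

```text
time: 18.3
eef_pos: [0.5751, -0.0263, 0.1711]
tcp_rot: [-1.566, 0.001, -1.57]
force: [-1.0, -0.1, 4.0]
width: 0.0168
```

>>> play_rows --pt "0 -2.5 0 0 0 0 1" --pt "0 -5.5 0 0 0 0 1" --pt "0 -8.5 0 0 0 0 1" --pt "0 -11.5 0 0 0 0 1" --pt "0 -14 0 0 0 0 1" --pt "0 -15 0 0 0 0 1" --pt "0 -15 0 0 0 0 1" --pt "0 -15 0 0 0 0 1"

```text
time: 19.1
eef_pos: [0.5732, -0.0262, 0.3184]
tcp_rot: [-1.57, 0.001, -1.57]
force: [0.6, -0.4, -1.7]
width: 0.0166
```

```bash
python3 - <<'E'
from h import *
import pickle
st()
to((.45,-.253,.32),-1.5708)
to((.45,-.254,.207),-1.5708)
c=camera("wrist"); save(c,"w13.png");pickle.dump(c,open("w13.pkl","wb"))
E
```

```text
{'time': 19.1, 'joint_pos': [-0.1224, 0.1518, 1.6817, 0.0014, 1.3071, -0.1237], 'qd': [0.0002, 0.0174, 0.02, 0.0006, 0.0033, -0.0005], 'joint_torque': [0.0061, -37.586, -30.4811, 0.0053, -0.0519, -0.0001], 'eef_pos': [0.5732, -0.0262, 0.3184], 'tcp_rot': [-1.5696, 0.0012, -1.5698], 'force': [0.641, -0.4426, -1.6538], 'moment': [-0.0403, 0.0725, 0.0248], 'width': 0.0166}
to [ 0.45  -0.253  0.32 ] cm [ 22.66  -0.2  -12.34] rv [-0.0012  0.001  -0.0012]
to [ 0.45  -0.254  0.207] cm [ 22.78  11.1  -12.36] rv [-0.0012  0.001  -0.0012]
```

View pics/w13.png

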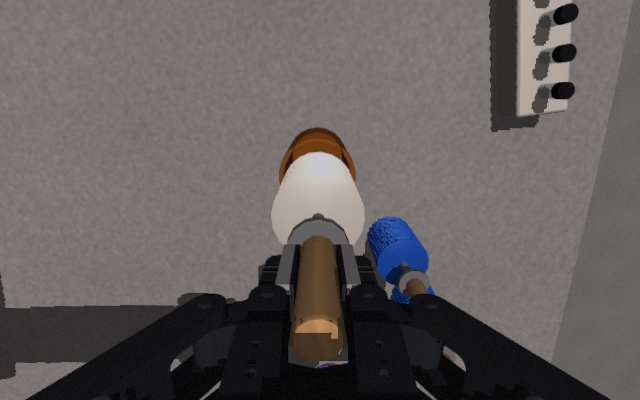

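>>> play_rows --pt "3 -0.2 -3 0 0 0 1" --pt "7 -0.2 -6 0 0 0 1" --pt "11 -0.2 -8.5 0 0 0 1" --pt "15 -0.2 -10.5 0 0 0 1" --pt "19 -0.2 -12 0 0 0 1" --pt "22 -0.2 -12.3 0 0 0 1" --pt "22.7 1 -12.3 0 0 0 1" --pt "22.7 4 -12.3 0 0 0 1" --pt "22.7 8 -12.3 0 0 0 1" --pt "22.7 10.8 -12.3 0 0 0 1" --pt "22.7 11 -12.3 0 0 0 1" --pt "22.7 11 -12.3 0 0 0 1" --pt "22.7 11 -12.3 0 0 0 1" --pt "22.7 11 -12.3 0 0 0 1"

```text
time: 20.55
eef_pos: [0.4528, -0.254, 0.2111]
tcp_rot: [-1.565, -0.001, -1.569]
force: [0.6, 0.6, -1.5]
width: 0.0167
```

```bash
python3 - <<'E'
from h import *
import pickle
st()
c=camera("wrist"); save(c,"w14.png");save(c,"w14h.png",(370,100,640,300),2.9);pickle.dump(c,open("w14.pkl","wb"))
s=camera("scene"); save(s,"s14.png",(190,200,290,310),6);pickle.dump(s,open("s14.pkl","wb"))
E
```

```text
{'time': 20.55, 'joint_pos': [-0.5966, 0.1421, 1.9187, 0.0029, 1.0751, -0.5993], 'qd': [-0.003, -0.0043, 0.0032, -0.0006, 0.0001, 0.0001], 'joint_torque': [0.0303, -32.4237, -26.0081, 0.0117, -0.0007, 0.0007], 'eef_pos': [0.4528, -0.254, 0.2111], 'tcp_rot': [-1.5646, -0.0011, -1.5694], 'force': [0.5574, 0.5755, -1.5099], 'moment': [-0.0392, 0.0215, -0.0158], 'width': 0.0167}
```

View pics/w14h.png

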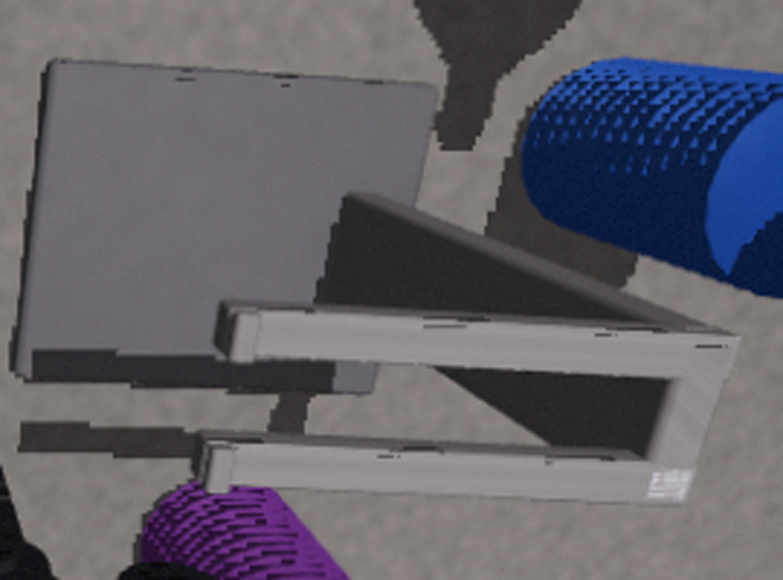

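View pics/s14.png

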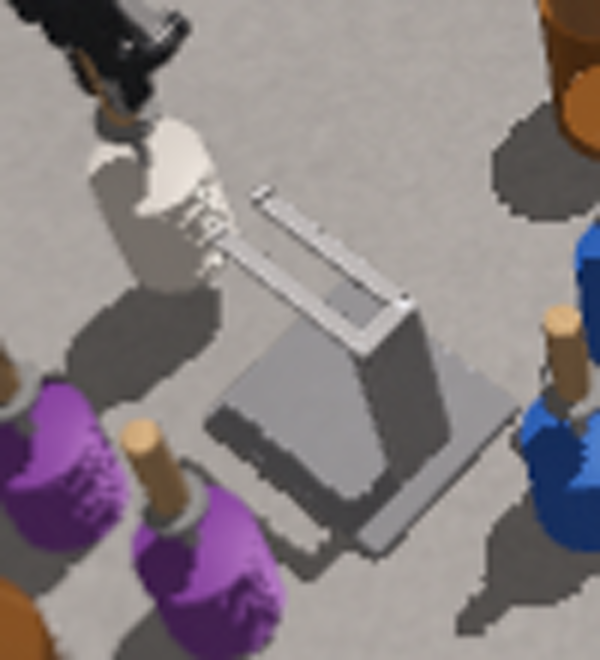

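```bash
python3 - <<'E'
from h import *
import pickle
c=pickle.load(open("w14.pkl","rb"))
Z=lambda x,y:(370+(x+.5)/2.9-.5,100+(y+.5)/2.9-.5)
for n,u in dict(N0=(265,360),N1=(668,378),F0=(240,441),F1=(640,460),tipN=(232,360),tipF=(207,492),No1=(738,335),Fo1=(687,502)).items(): print(n,np.round(onz(c,Z(*u),.155),4))
to((.45,-.2547,.209),-1.5708)
for x in (.51,.5605):
  to((x,-.2605-.052*(x-.5605)+.0004,.209),-1.5708)
E
```

```text
N0 [ 0.5349 -0.2504  0.155 ]
N1 [ 0.6175 -0.2546  0.155 ]
F0 [ 0.532  -0.2676  0.155 ]
F1 [ 0.616  -0.2726  0.155 ]
tipN [ 0.5284 -0.2504  0.155 ]
tipF [ 0.5266 -0.2789  0.155 ]
No1 [ 0.6299 -0.2456  0.155 ]
Fo1 [ 0.6287 -0.2824  0.155 ]
to [ 0.45   -0.2547  0.209 ] cm [ 0.08  0.18 -0.25] rv [-0.0057  0.0011  0.0008]
to [ 0.51   -0.2575  0.209 ] cm [0.37 0.22 5.75] rv [-0.0057  0.0011  0.0008]
to [ 0.5605 -0.2601  0.209 ] cm [ 0.63  0.24 10.8 ] rv [-0.0057  0.0011  0.0008]
```

>>> play_rows --pt "0.1 0.2 2 -0.005 0 0.001 1" --pt "0.2 0.2 4 -0.005 0 0.001 1" --pt "0.35 0.2 5.5 -0.005 0 0.001 1" --pt "0.4 0.2 6.5 -0.005 0 0.001 1" --pt "0.45 0.2 7.5 -0.005 0 0.001 1" --pt "0.5 0.2 8.5 -0.005 0 0.001 1" --pt "0.55 0.2 9.5 -0.005 0 0.001 1" --pt "0.6 0.2 10.3 -0.005 0 0.001 1" --pt "0.65 0.2 10.9 -0.005 0 0.001 1" --pt "0.65 0.2 10.9 -0.005 0 0.001 1" --pt "0.65 0.2 10.9 -0.005 0 0.001 1"

```text
time: 21.75
eef_pos: [0.5602, -0.2596, 0.2072]
tcp_rot: [-1.574, 0.002, -1.57]
force: [-0.3, 0.9, -1.8]
width: 0.0166
```

```bash
python3 - <<'E'
from h import *
import pickle
st()
to((.5615,-.2602,.197),-1.5708)
c=camera("wrist"); save(c,"w15.png",(200,100,460,360),2.2)
s=camera("scene"); save(s,"s15.png",(190,200,290,310),5)
E
```

```text
{'time': 21.75, 'joint_pos': [-0.5048, 0.3358, 1.6848, 0.0007, 1.1245, -0.5063], 'qd': [-0.0038, -0.0061, 0.0093, -0.0021, 0.0009, -0.001], 'joint_torque': [0.0865, -42.1532, -27.279, 0.0116, -0.019, 0.0012], 'eef_pos': [0.5602, -0.2596, 0.2072], 'tcp_rot': [-1.5736, 0.0023, -1.5696], 'force': [-0.2702, 0.9206, -1.8492], 'moment': [-0.027, 0.019, 0.049], 'width': 0.0166}
to [ 0.5615 -0.2602  0.197 ] cm [0.06 1.02 0.13] rv [ 0.0028  0.0012 -0.0023]
```

View pics/w15.png

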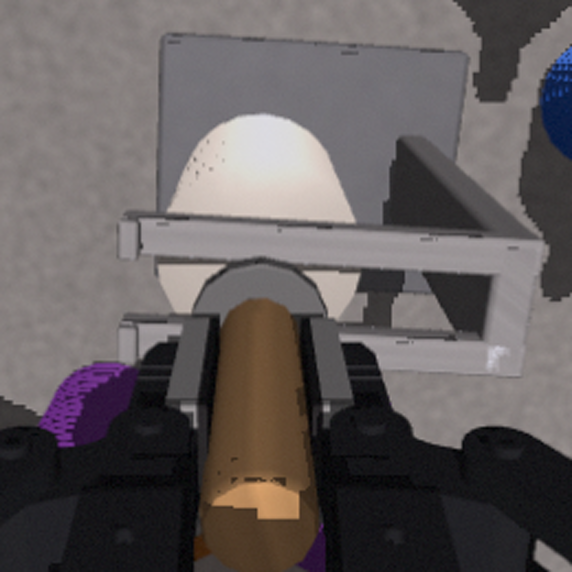

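View pics/s15.png

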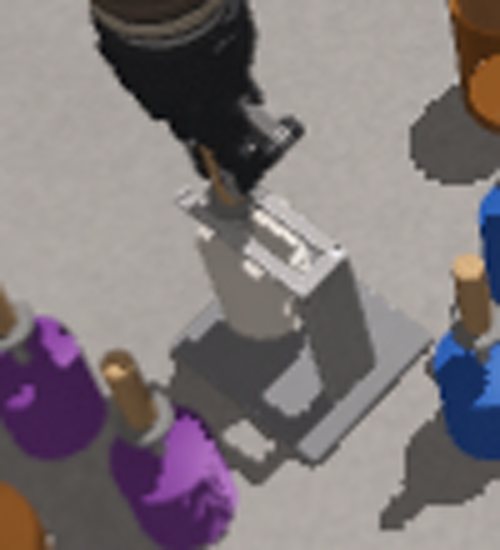

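Stem is in the slot, collar over both tines. Lower gently until contact.

>>> play_rows --pt "0.05 0.4 0.1 0.003 0 -0.002 1" --pt "0.05 0.8 0.1 0.003 0 -0.002 1" --pt "0.05 1.0 0.1 0.003 0 -0.002 1" --pt "0.05 1.1 0.1 0.003 0 -0.002 1" --pt "0.05 1.1 0.1 0.003 0 -0.002 1"

```text
time: 22.35
eef_pos: [0.5612, -0.2601, 0.1961]
tcp_rot: [-1.57, 0.0, -1.57]
force: [0.1, 0.9, -0.7]
width: 0.0164
```

>>> play_rows --pt "0 0.1 0 0 0 0 1" --pt "0 0.15 0 0 0 0 1" --pt "0 0.15 0 0 0 0 1"

```text
time: 22.65
eef_pos: [0.5616, -0.2603, 0.1952]
tcp_rot: [-1.569, -0.0, -1.57]
force: [0.2, -0.1, -1.1]
width: 0.0164
```

>>> play_rows --pt "0 0.1 0 0 0 0 1" --pt "0 0.1 0 0 0 0 1"

```text
time: 22.85
eef_pos: [0.5616, -0.2603, 0.1951]
tcp_rot: [-1.569, -0.0, -1.57]
force: [-1.6, 1.0, 4.8]
width: 0.0169
```

>>> play_rows --pt "0 -0.05 0 0 0 0 1.5" --pt "0 -0.05 0 0 0 0 2.5" --pt "0 -0.05 0 0 0 0 4" --pt "0 -0.05 0 0 0 0 4.5" --pt "0 -0.05 0 0 0 0 4.5"

```text
time: 23.35
eef_pos: [0.5613, -0.2601, 0.1941]
tcp_rot: [-1.57, 0.0, -1.57]
force: [-1.0, -0.1, -0.1]
width: 0.045
```

```bash
python3 - <<'E'
from h import *
st()
c=camera("wrist"); save(c,"w16.png",(200,100,460,360),2.2)
E
```

```text
{'time': 23.35, 'joint_pos': [-0.5046, 0.3499, 1.6946, 0.0006, 1.0966, -0.5059], 'qd': [0.0002, 0.0006, -0.002, 0.0012, 0.0004, 0.0011], 'joint_torque': [0.0008, -41.8735, -26.2356, 0.0021, -0.0046, -0.0], 'eef_pos': [0.5613, -0.2601, 0.1941], 'tcp_rot': [-1.5701, 0.0002, -1.5698], 'force': [-0.9922, -0.0825, -0.0965], 'moment': [-0.0155, 0.0192, 0.045], 'width': 0.045}
```

View pics/w16.png

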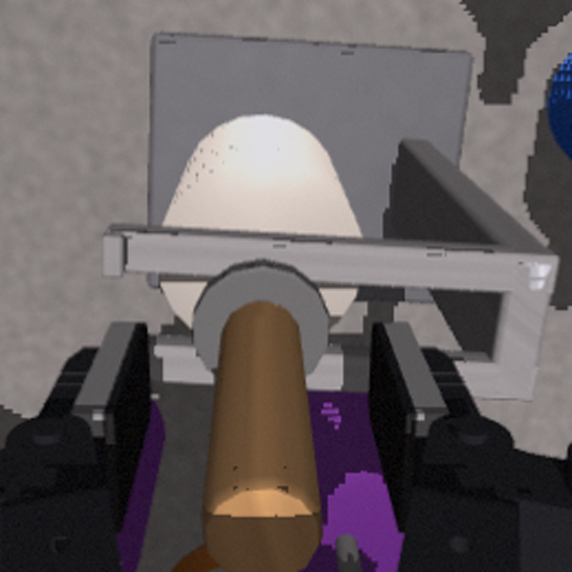

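>>> play_rows --pt "0 -2 0 0 0 0 4.5" --pt "0 -5 0 0 0 0 4.5" --pt "0 -9 0 0 0 0 4.5" --pt "-3 -13 0 0 0 0 4.5" --pt "-53.7 -13 0.7 0 0 0 4.5" --pt "-53.7 -13 0.7 0 0 0 4.5" --pt "-53.7 -13 0.7 0 0 0 4.5" --pt "-53.7 -13 0.7 0 0 0 4.5" --pt "-53.7 -13 0.7 0 0 0 4.5" --pt "-53.7 -13 0.7 0 0 0 4.5" --pt "-53.7 -13 0.7 0 0 0 4.5" --pt "-53.7 -13 0.7 0 0 0 4.5" --pt "-53.7 -13 0.7 0 0 0 4.5" --pt "-53.7 -8 0.7 0 0 0 4.5" --pt "-53.7 -3 0.7 0 0 0 4.5" --pt "-53.7 2 0.7 0 0 0 4.5" --pt "-53.7 4 0.7 0 0 0 4.5" --pt "-53.7 4 0.7 0 0 0 4.5" --pt "-53.7 4 0.7 0 0 0 4.5" --pt "-53.7 4 0.7 0 0 0 4.5"

```text
time: 25.4
eef_pos: [0.5703, 0.2774, 0.1577]
tcp_rot: [-1.565, 0.002, -1.57]
force: [0.2, -0.5, 0.1]
width: 0.045
```

```bash
python3 - <<'E'
from h import *
import pickle
st()
c=camera("wrist"); save(c,"w17.png");pickle.dump(c,open("w17.pkl","wb"))
save(c,"w17l.png",(260,130,390,250),5)
s=camera("scene"); save(s,"s17.png",(190,160,350,310),4);pickle.dump(s,open("s17.pkl","wb"))
t=camera("top"); save(t,"t17.png",(300,150,460,260),4);pickle.dump(t,open("t17.pkl","wb"))
E
```

```text
{'time': 25.4, 'joint_pos': [0.3843, 0.4158, 1.6838, -0.0005, 1.0354, 0.3839], 'qd': [-0.0026, -0.0193, -0.0108, -0.0011, -0.0018, 0.0029], 'joint_torque': [0.1417, -42.042, -24.0698, 0.0059, 0.0545, -0.0002], 'eef_pos': [0.5703, 0.2774, 0.1577], 'tcp_rot': [-1.5646, 0.0021, -1.5702], 'force': [0.1831, -0.4691, 0.0538], 'moment': [0.0254, 0.0076, 0.0459], 'width': 0.045}
```

View pics/w17.png

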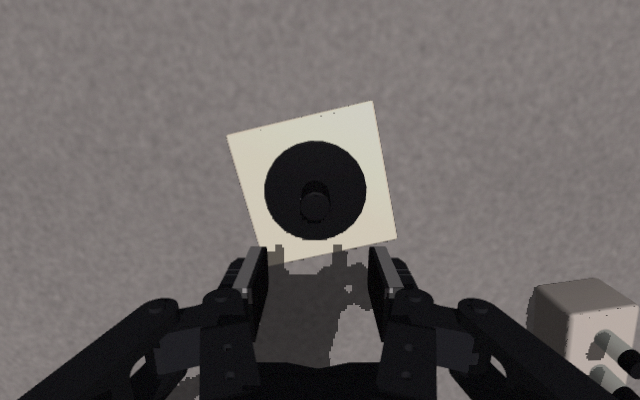

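View pics/s17.png

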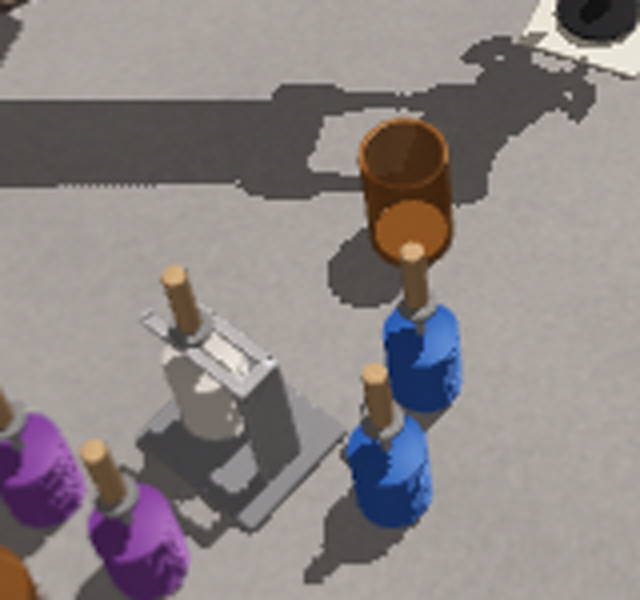

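View pics/t17.png

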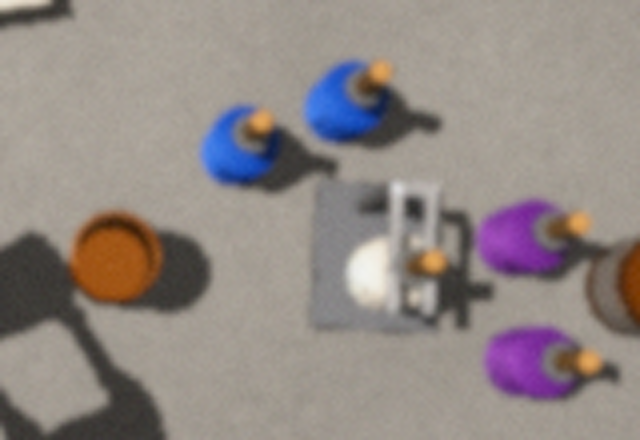

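View pics/w17l.png

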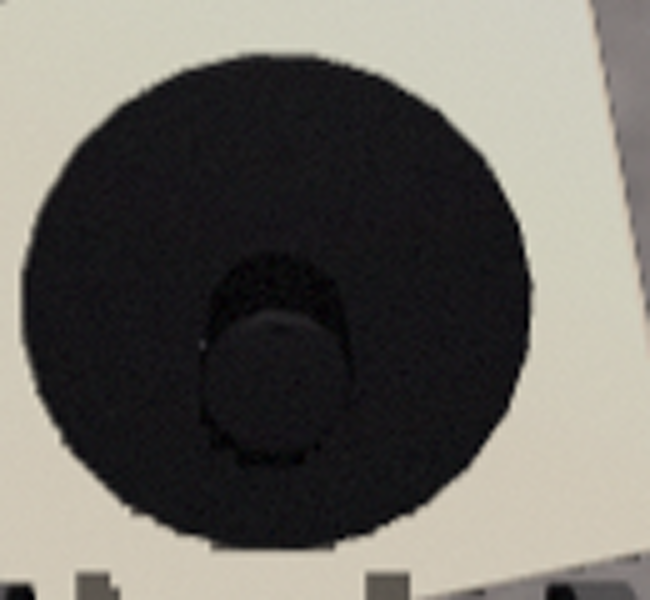

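```bash
python3 - <<'E'
from h import *
import pickle
w=pickle.load(open("w17.pkl","rb"));v=pickle.load(open("w5.pkl","rb"))
u=(260+277.5/5-.5,130+382.5/5-.5)
print(onz(w,u,.054), "disc",onz(w,(260+277/5-.5,130+301/5-.5),.018))
print("w5 knob",onz(v,(322.5,208.5),.054))
to((.569,.2772,.06),-1.5708); to((.569,.2772,.0405),-1.5708)
E
```

```text
[0.56999261 0.27653628 0.054     ] disc [0.56987211 0.27857922 0.018     ]
w5 knob [0.56962719 0.27610044 0.054     ]
to [0.569  0.2772 0.06  ] cm [ 0.03  9.78 -0.17] rv [-0.0064  0.0005 -0.0022]
to [0.569  0.2772 0.0405] cm [ 0.04 11.73 -0.18] rv [-0.0064  0.0005 -0.0022]
```

>>> play_rows --pt "0 4 -0.05 -0.003 0 -0.001 4.5" --pt "0 8 -0.05 -0.003 0 -0.001 4.5" --pt "0 10 -0.05 -0.003 0 -0.001 4.5" --pt "0 11 -0.05 -0.003 0 -0.001 4.5" --pt "0 11.2 -0.05 -0.003 0 -0.001 4.5" --pt "0 11.2 -0.05 -0.003 0 -0.001 4.5" --pt "0 11.2 -0.05 -0.003 0 -0.001 4.5"

```text
time: 26.25
eef_pos: [0.5693, 0.2775, 0.0446]
tcp_rot: [-1.569, 0.0, -1.57]
force: [0.2, -0.4, 0.3]
width: 0.045
```

```bash
python3 - <<'E'
from h import *
st()
to((.5695,.277,.041),-1.5708)
E
```

```text
{'time': 26.25, 'joint_pos': [0.3849, 0.5702, 1.7219, -0.0002, 0.8478, 0.3841], 'qd': [-0.0006, -0.0022, 0.0016, 0.0016, -0.0006, 0.0003], 'joint_torque': [-0.0111, -45.5644, -21.1808, -0.0012, 0.0213, -0.0], 'eef_pos': [0.5693, 0.2775, 0.0446], 'tcp_rot': [-1.5692, 0.0005, -1.5699], 'force': [0.2054, -0.3816, 0.3085], 'moment': [0.0534, 0.0095, -0.0371], 'width': 0.045}
to [0.5695 0.277  0.041 ] cm [0.05 0.36 0.02] rv [-0.0016  0.0009 -0.0005]
```

>>> play_rows --pt "0.05 0.3 0 -0.001 0 0 4" --pt "0.05 0.3 0 -0.001 0 0 3" --pt "0.05 0.3 0 -0.001 0 0 1.5" --pt "0.05 0.3 0 -0.001 0 0 1.5" --pt "0.05 0.3 0 -0.001 0 0 1.5" --pt "0.05 0.3 0 -0.001 0 0 1.5" --squeeze 45

```text
time: 26.85
eef_pos: [0.5681, 0.2765, 0.0402]
tcp_rot: [-1.573, -0.001, -1.57]
force: [-0.4, -1.3, 4.4]
width: 0.0208
```

```bash
python3 - <<'E'
from h import *
import pickle
st()
# jar mouth from scene+top (current)
s=pickle.load(open("s17.pkl","rb"));t=pickle.load(open("t17.pkl","rb"))
S=(190+(404+.5)/4-.5,160+(157+.5)/4-.5); 
print(onz(s,S,.12))
im=cv2.cvtColor(t["image"],cv2.COLOR_RGB2HSV)
m=np.zeros(im.shape[:2],np.uint8); m[195:235,310:350]=((im[195:235,310:350,1]>150)).astype(np.uint8)
cn=max(cv2.findContours(m,0,1)[0],key=cv2.contourArea); e=cv2.fitEllipse(cv2.convexHull(cn)); print(e,onz(t,e[0],.12))
E
```

```text
{'time': 26.85, 'joint_pos': [0.384, 0.5764, 1.7234, 0.0002, 0.8438, 0.3828], 'qd': [-0.0014, 0.0007, 0.0018, -0.0009, 0.0018, -0.0005], 'joint_torque': [0.088, -43.2823, -19.982, 0.061, -0.1191, -0.0061], 'eef_pos': [0.5681, 0.2765, 0.0402], 'tcp_rot': [-1.5727, -0.0006, -1.5697], 'force': [-0.3834, -1.3332, 4.3631], 'moment': [-0.0093, -0.0213, -0.0289], 'width': 0.0208}
[ 0.57762543 -0.03184494  0.12      ]
((328.4752502441406, 214.33697509765625), (21.19834327697754, 22.87008285522461), 72.12284851074219) [ 0.56929734 -0.02717793  0.12      ]
```

>>> play_rows --pt "0 -1 0 0 0 0 1.5" --pt "0 -3 0 0 0 0 1.5" --pt "0 -7 0 0 0 0 1.5" --pt "0 -12 0 0 0 0 1.5" --pt "0 -17 0 0 0 0 1.5" --pt "1 -22 0 0 0 0 1.5" --pt "4 -25 0.1 0 0 0 1.5" --pt "9 -26 0.2 0 0 0 1.5" --pt "14 -26 0.3 0 0 0 1.5" --pt "19 -26 0.5 0 0 0 1.5" --pt "24 -26 0.5 0 0 0 1.5" --pt "29 -26 0.5 0 0 0 1.5" --pt "34 -26 0.5 0 0 0 1.5" --pt "36.5 -26 0.5 0 0 0 1.5" --pt "36.5 -26 0.5 0 0 0 1.5" --pt "36.5 -26 0.5 0 0 0 1.5" --pt "36.5 -26 0.5 0 0 0 1.5"

```text
time: 28.55
eef_pos: [0.5733, -0.0874, 0.2994]
tcp_rot: [-1.575, -0.0, -1.569]
force: [0.5, -0.2, -1.0]
width: 0.0208
```

```bash
python3 - <<'E'
from h import *
import pickle
st()
c=camera("wrist"); save(c,"w18.png");pickle.dump(c,open("w18.pkl","wb"))
E
```

```text
{'time': 28.55, 'joint_pos': [-0.2259, 0.1808, 1.6864, -0.001, 1.2783, -0.2273], 'qd': [0.0149, -0.0017, -0.0046, -0.0032, -0.0015, -0.0011], 'joint_torque': [-0.5944, -37.4053, -29.2057, -0.0433, 0.0132, 0.0015], 'eef_pos': [0.5733, -0.0874, 0.2994], 'tcp_rot': [-1.5748, -0.0, -1.5691], 'force': [0.4993, -0.2261, -1.04], 'moment': [0.0041, -0.0429, 0.0523], 'width': 0.0208}
```

View pics/w18.png

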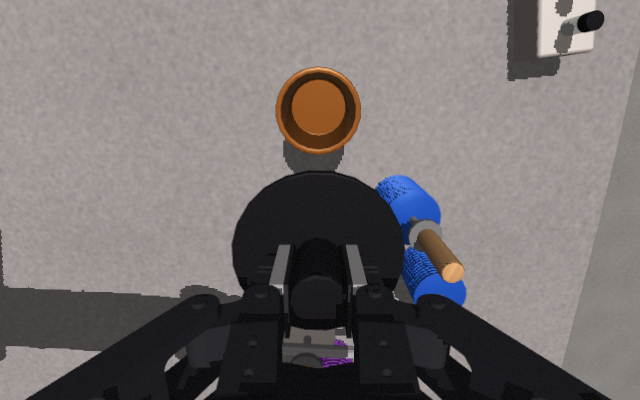

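```bash
python3 - <<'E'
from h import *
import pickle
c=pickle.load(open("w18.pkl","rb")); o=get_obs()
hsv=cv2.cvtColor(c["image"],cv2.COLOR_RGB2HSV)
m=np.zeros(hsv.shape[:2],np.uint8); m[50:165,260:375]=(hsv[50:165,260:375,1]>110)
cn=max(cv2.findContours(m,0,1)[0],key=cv2.contourArea); e=cv2.fitEllipse(cv2.convexHull(cn)); print(e,"mouth",onz(c,e[0],.12))
K=lambda z:onz(c,e[0],z)
# diameter check -> height: px width across
for z in (.115,.12,.125):
    a=onz(c,(e[0][0]-e[1][0]/2,e[0][1]),z);b=onz(c,(e[0][0]+e[1][0]/2,e[0][1]),z); print(z,np.linalg.norm(a-b))
# lid disc edge points fit
g=c["image"].max(2); z=o["eef_pos"][2]-.0285+.006
pts=[]
for r in range(172,245):
    xs=np.where(g[r,220:415]<45)[0]
    if len(xs)>20:
        for x in (xs[0],xs[-1]): pts.append(onz(c,(220+x,r),z)[:2])
pts=np.array(pts)
P=pts
for _ in range(5):
    A=np.c_[2*P,np.ones(len(P))]; s=np.linalg.lstsq(A,(P**2).sum(1),rcond=None)[0]; rad=np.sqrt(s[2]+s[0]**2+s[1]**2)
    res=abs(np.linalg.norm(pts-s[:2],axis=1)-rad); P=pts[res<.0015]
print("disc",s[:2],rad,len(P),len(pts),"tcp",o["eef_pos"])
E
```

```text
((317.8413391113281, 110.16790008544922), (84.75862121582031, 87.53211975097656), 3.9046919345855713) mouth [ 0.573558   -0.02686946  0.12      ]
0.115 0.07365431711570677
0.12 0.07246534627206846
0.125 0.07127637542843006
disc [ 0.5742314  -0.08592971] 0.039590442983619356 144 146 tcp [ 0.57345391 -0.08711277  0.29953461]
```

>>> play_rows --pt "-3 0 0 0.003 0 0 1.5" --pt "-5.5 1 -0.05 0.003 0 0 1.5" --pt "-5.9 4 -0.05 0.003 0 0 1.5" --pt "-5.9 8 -0.05 0.003 0 0 1.5" --pt "-5.9 11 -0.05 0.003 0 0 1.5" --pt "-5.9 12.5 -0.05 0.003 0 0 1.5" --pt "-5.9 12.5 -0.05 0.003 0 0 1.5" --pt "-5.9 12.5 -0.05 0.003 0 0 1.5" --pt "-5.9 12.5 -0.05 0.003 0 0 1.5"

```text
time: 29.5
eef_pos: [0.5746, -0.0296, 0.177]
tcp_rot: [-1.567, -0.002, -1.569]
force: [-0.3, -1.1, -1.2]
width: 0.0207
```

```bash
python3 - <<'E'
from h import *
st()
to((.5728,-.028,.149),-1.5708)
c=camera("wrist"); save(c,"w19.png")
E
```

```text
{'time': 29.5, 'joint_pos': [-0.1266, 0.2893, 1.8143, -0.0011, 1.0336, -0.1274], 'qd': [-0.0053, -0.0061, 0.0002, -0.0006, -0.0039, -0.0012], 'joint_torque': [0.1071, -38.1938, -25.1632, 0.0028, 0.0241, 0.0003], 'eef_pos': [0.5746, -0.0296, 0.177], 'tcp_rot': [-1.5666, -0.0015, -1.5695], 'force': [-0.312, -1.0614, -1.2055], 'moment': [0.0588, 0.0387, 0.0207], 'width': 0.0207}
to [ 0.5728 -0.028   0.149 ] cm [-0.16  2.8  -0.19] rv [-0.0042  0.0013  0.0015]
```

View pics/w19.png

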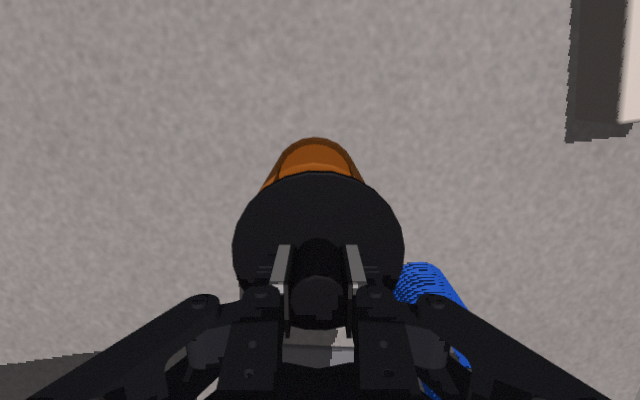

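>>> play_rows --pt "-0.15 0.7 -0.15 -0.003 0.001 0.001 1.5" --pt "-0.15 1.4 -0.15 -0.003 0.001 0.001 1.5" --pt "-0.15 1.8 -0.15 -0.003 0.001 0.001 1.5" --pt "-0.15 2.1 -0.15 -0.003 0.001 0.001 1.5" --pt "-0.15 2.3 -0.15 -0.003 0.001 0.001 1.5" --pt "-0.15 2.4 -0.15 -0.003 0.001 0.001 1.5" --pt "-0.15 2.4 -0.15 -0.003 0.001 0.001 1.5"

```text
time: 30.25
eef_pos: [0.5712, -0.0281, 0.1506]
tcp_rot: [-1.574, 0.0, -1.571]
force: [0.2, -0.2, -0.9]
width: 0.021
```

Past the rim without contact (boss inside). Lower the last 2–3 mm.

>>> play_rows --pt "0 0.1 0.1 0.003 0 0 1.5" --pt "0 0.2 0.1 0.003 0 0 1.5" --pt "0 0.2 0.1 0.003 0 0 1.5"

```text
time: 30.55
eef_pos: [0.5722, -0.0281, 0.1487]
tcp_rot: [-1.571, -0.0, -1.571]
force: [-0.4, -0.5, -1.6]
width: 0.0207
```

>>> play_rows --pt "0 0.1 0 0 0 0 1.5" --pt "0 0.1 0 0 0 0 1.5"

```text
time: 30.75
eef_pos: [0.5724, -0.0281, 0.1481]
tcp_rot: [-1.57, 0.0, -1.571]
force: [-0.5, -0.2, 1.1]
width: 0.0209
```

>>> play_rows --pt "0 0.05 0 0 0 0 1.5" --pt "0 0.05 0 0 0 0 1.5" --pt "0 0.05 0 0 0 0 2.5" --pt "0 0.05 0 0 0 0 4" --pt "0 0.05 0 0 0 0 4.5" --pt "0 -1 0 0 0 0 4.5" --pt "0 -3 0 0 0 0 4.5" --pt "0 -6 0 0 0 0 4.5" --pt "0 -11 0 0 0 0 4.5" --pt "0 -15 0 0 0 0 4.5" --pt "0 -15 0 0 0 0 4.5" --pt "0 -15 0 0 0 0 4.5"

```text
time: 31.95
eef_pos: [0.5732, -0.0282, 0.3001]
tcp_rot: [-1.567, -0.001, -1.571]
force: [0.2, -0.3, -0.5]
width: 0.0447
```

```bash
python3 - <<'E'
from h import *
import pickle
st()
c=camera("wrist"); save(c,"w20.png");pickle.dump(c,open("w20.pkl","wb"))
save(c,"w20l.png",(265,118,375,238),5)
s=camera("scene"); save(s,"s20.png",(170,130,400,330),3.4)
g=c["image"].max(2).astype(int); m=np.zeros_like(g,np.uint8); m[120:235,260:380]=(g[120:235,260:380]<50)
cn=max(cv2.findContours(m,0,1)[0],key=len); e=cv2.fitEllipse(cv2.convexHull(cn)); print(e,onz(c,e[0],.126))
E
```

```text
{'time': 31.95, 'joint_pos': [-0.1251, 0.1634, 1.7053, 0.0, 1.2687, -0.1251], 'qd': [0.0009, 0.0377, 0.0594, -0.0017, -0.0017, -0.0014], 'joint_torque': [0.0045, -37.6935, -30.19, 0.0008, -0.0735, -0.0], 'eef_pos': [0.5732, -0.0282, 0.3001], 'tcp_rot': [-1.5666, -0.0005, -1.5708], 'force': [0.2468, -0.2904, -0.5203], 'moment': [0.0144, 0.0086, 0.0015], 'width': 0.0447}
((316.0473937988281, 178.59768676757812), (89.56385040283203, 90.23131561279297), 67.83457946777344) [ 0.57335369 -0.0265492   0.126     ]
```

View pics/w20.png

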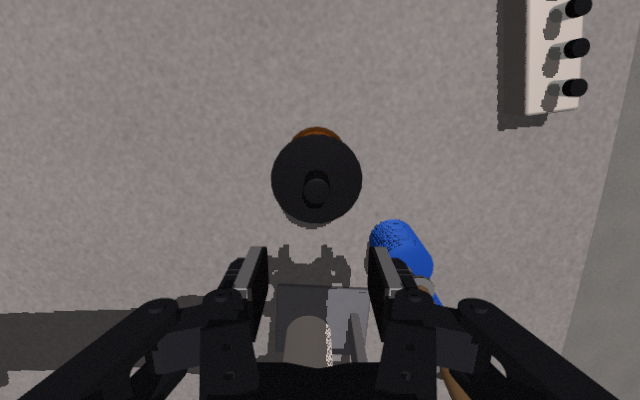

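View pics/s20.png

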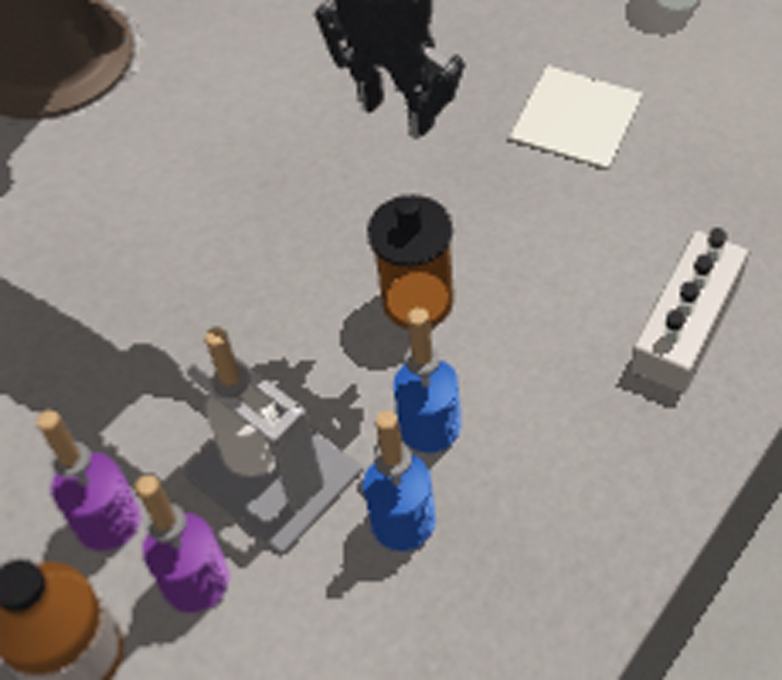

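```bash
python3 -c "
from rig import finish_job
print(finish_job())"
```

```text
the job is handed in; nothing more can be done
None
```

The jar is scrubbed and closed again, the brush is back in its hanger, and the job was handed in at about 32 s of the 72 s allowed.

- **Order of work:** I set the lid on the tile and took the brush out over the lips. After three strokes I re-hung the brush by its collar, and the lid went back on last.
- **Strokes:** All three reached the jar's floor with the force reading peaking at about 4–6 N. I raised the brush until at least about 60 mm of the 85 mm of bristles was out of the mouth; the last stroke brought it fully out. I confirmed the first rise in a camera picture and took the other two from commanded height.
- **Lid:** In the last wrist picture its centre is at (0.5734, -0.0265). The jar's mouth, measured just before, is at (0.5736, -0.0269). The gripper met the rim at the same height, within 0.5 mm, as when I first took the lid off, so it should be sitting flat.
- **Brush:** It touched down on the tines at the same height as at the start (TCP 0.1951 m both times). The last scene picture shows it hanging upright.
- **Jar and other glassware:** The jar stands within about 1 mm of where it was. In the pictures the vial block, reagent bottle and look-alike brushes show no change; the beaker was only partly in the final frame.
- **Disagreement:** A rough hand-picked reading of the jar's mouth, from one scene-camera pixel, was about 6 mm off the wrist-camera values, so I relied on the wrist camera. No other checks failed.

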